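# Hang a rinsed tube on the drying peg and start the dryer

## Task

Take the rinsed tube lying in the cradle, turn it mouth down over the free slim peg of the dryer and lower it, without letting it drop, until its rim rests on the deck, then let go. Then start the dryer by pushing its lever all the way over towards the pegs. Leave the other things, and the tube that is already drying, where they are.

Things in the scene. Friction and masses are not known exactly. Their poses are not given: they have to be found in the camera images.
- tube: The rinsed tube: empty white plastic tube, 115 mm long, 34 mm outer and 28 mm inner diameter, one end closed and rounded, the other open; about 60 g. Origin in the middle of its length, on its axis; its x axis runs along the tube from the closed end to the open mouth. At the start it lies level in the cradle with its mouth pointing roughly away from the robot and its axis 100 mm above the bench; its yaw is then the direction of the mouth.
- tube_mouth (a point): Centre of the tube's open mouth, in the plane of the rim, 57.5 mm from the tube's origin along its x axis.
- cradle: Aluminium cradle, fixed: base 120 x 70 x 6 mm with two V-shaped rests, 12 mm thick, about 41 mm wide at the top and ending about 8 mm below the tube's axis. They stand 40 mm (mouth end) and 44 mm (closed end) from the middle of the base; between them the tube is free all round. Origin under the middle of the base; x axis along the tube, towards its mouth.
- dryer: White tube dryer with a dark steel deck, fixed on the bench, 340 mm wide. At the rear (its +x, away from the robot) a deck 50 mm high and 130 mm deep (x from -20 to +110 mm) carries three upright pegs in a row, 40 mm along +x from the origin, at y = -105, 0 and +105 mm in any order. In front (-x) of it a ledge 20 mm high (x from -105 to -15 mm) carries the lever. Origin on the bench under the middle; its x axis points from the ledge to the pegs, its y along the row.
- peg_slim: The free slim steel peg: 14 mm diameter with a tapered tip, 75 mm tall above the deck, nothing on it. Origin on the peg's axis at deck level, z up. The tube goes over it with 7 mm to spare all round.
- peg_thick: Thick steel peg for wider vessels, 36 mm diameter, 60 mm tall: the tube cannot go over it. Origin on its axis at deck level.
- peg_used: Slim steel peg just like the free one, but hidden under the tube that is already drying. Origin on its axis at deck level.
- tube_drying: Bystander: a tube like the first, already standing mouth down over a peg. Origin at the centre of its rim, at deck level; it is 115 mm tall; z up.
- lever (a joint): Angle of the dryer's start lever, 0 to 1.0 rad: near 0 = off, leaning towards the ledge's front edge (dryer -x); 1.0 = on, leaning towards the pegs (dryer +x). It stays where it is left and needs about 1 to 2 N at the ball. Its pivot lies on the dryer at x = -62, y = 0, 42 mm above the bench, parallel to the dryer's y axis.
- lever_tip (a point): Centre of the lever's black ball, 26 mm diameter, 60 mm from the pivot at the end of a 10 mm steel rod.
- scanner: Bystander: black hand scanner lying flat, 165 mm long along x, 66 mm wide, 36 mm tall. Origin under its middle.
- beaker: Bystander: glass beaker, 68 mm diameter, 90 mm tall, standing upright. Origin at the centre of its underside.
Mind the look-alikes: they are no part of the job. Leave any brown or turquoise look-alike of the tube alone.

How it is judged (in metres and radians):
On the way, in this order (a step that is already met when the one before it is completed fails the run):
1. the tube, still held, is mouth down over the slim peg with its rim within 12 mm of the deck, the dryer still off (horizontal distance between tube_mouth and peg_slim below 0.012 m and z of tube_mouth in the frame of peg_slim below 0.012 m and angle between tube's own x axis and vertical above 2.9 rad and contact force between the fingers and tube above 0.5 N and value of joint lever below 0.4 rad), for 0.1 s.
2. the tube has been let go and stands on the deck over the slim peg, the dryer still off (horizontal distance between tube_mouth and peg_slim below 0.012 m and z of tube_mouth in the frame of peg_slim between -0.006 and 0.006 m and angle between tube's own x axis and vertical above 3 rad and contact force between the fingers and tube below 0.1 N and value of joint lever below 0.4 rad), for 0.1 s.
3. the lever is pushed over with the tube in place (horizontal distance between tube_mouth and peg_slim below 0.012 m and z of tube_mouth in the frame of peg_slim between -0.006 and 0.006 m and angle between tube's own x axis and vertical above 3 rad and value of joint lever above 0.85 rad), for 0.1 s.
At the end, for the whole second after the job is handed in: The tube stands at rest, mouth down (within 8 degrees), over the slim peg: rim within 6 mm of the deck and mouth centre within 12 mm of the peg's axis. The lever is over to at least 0.85 rad. The scanner, beaker and the other drying tube are upright and within 30 mm of where they began (all of step 3 and linear speed of tube below 0.02 m/s and distance of each of scanner, beaker, tube_drying from where it was at the start of the episode below 0.03 m and angle between each of scanner, beaker, tube_drying's own z axis and vertical below 0.15 rad); the robot touches nothing.
It fails at once if the scanner is moved by more than 30 mm (distance of scanner from where it was at the start of the episode above 0.03 m).
It fails at once if the beaker is moved by more than 30 mm (distance of beaker from where it was at the start of the episode above 0.03 m).
It fails at once if the tube that is already drying is moved by more than 30 mm (distance of tube_drying from where it was at the start of the episode above 0.03 m).
It also fails if it takes over 51 s, if anything falls off the work surface, if the arm or the gripper's body presses on something with over 40 N, if the wrist force passes 120 N, or if a joint passes its speed limit or range.

## Robot

A 7-joint arm with a two-finger parallel gripper is mounted at the origin on the work surface. World frame = base frame: x ahead of the robot, y to its left, z up, the work surface at z = 0. Lengths are in m, angles in degrees, forces in N, time in s.
With the tool pointing down it reaches from about 0.35 to 0.9 m from the base axis. Payload 19.9 kg.
Tool frame: the origin (TCP) lies midway between the tips of the shut fingers; the grasp point (between the pads) lies 19 mm behind it; z points along the fingers, y is the direction in which the jaws open and shut (so a half turn about z gives the same grasp; the last joint's range is limited). The gripper opens to 85 mm and grips with 20 to 120 N. Pads are 22 mm wide; open, the fingers measure 114 mm over their backs; the gripper's body (76 mm by 85 mm) begins 54 mm behind the grasp point. The pads swing forward as they close: fully open they stand 13 mm farther back than shut.
Start: joints at [73.138, 23.915, -0.59, 92.452, 0.269, 63.638, -3.037], TCP at [0.156, -0.605, 0.2] pointing down, gripper open.
Joint ranges: [-161.28, 161.28], [-22.2, 115.67], [-73.04, 71.86], [3.21, 147.25], [-68.34, 248.33], [10.77, 114.83], [-161.83, 161.83]. Speed limits (degrees/s): [108.29, 108.29, 136.94, 136.94, 172.46, 172.46, 172.46].

## Interface

Orientations are given as a 3x3 rotation matrix whose columns are the frame's x, y, z axes.
In Python, from bench import telemetry, optics, robot gives the robot as it stands.
- The arm moves only by the tool play_rows, never from a script. Its argument "series" is one flat list of numbers, 7 for each row, row after row: the shift along the tool's x, y, z in mm, then the turn, a rotation vector about the tool's x, y, z in rad, then the closure in counts, from 0 (fully open) to 255 (shut). A call has 1 to 8 rows; each row shifts and turns the commanded pose from where the row before left it, along the tool's axes as they then stand; what a row does not reach is not made up. A row lasts 1/10 s, in which the tool goes at most 50 mm and 8.59 degrees, less where a joint would pass 70% of its speed; a pose out of reach is approached as far as the arm can. A call is refused whole if a number of a shift passes 50 or a number of a turn 0.15, either way. A call with a gripper value outside its range is refused whole. The fingers move at their own pace and stop on an object; "newtons" is the grip in N (left out, the last holds). Time passes only in rows, so rows that do not move let the fingers close. It gives the time, the measured TCP pose, the force and the opening at its end, in the units of the state.
- telemetry.get_state(): the state, without advancing time (a new reading comes with each control period).
- optics.snapshot(name): name is "scene" or "top"; returns the picture (480x640x3 uint8, blue, green, red); there is no depth.
- optics.calibration(name): a dict with "intrinsics" (3x3 intrinsics, pixels), "dist_coeffs" ([k1, k2, p1, p2, k3] as OpenCV has them; the pictures are not rectified), "world_from_camera" (4x4, takes a point from camera to world coordinates). Camera axes: x right, y down, z forward; pixel columns grow to the right and rows downward; lengths in m; the calibration is good to about 2 mm. A picture is of the moment at which its call begins. calibration takes no time and is no camera call.
- robot.finish_job(): hands the job in, once; it reports no verdict.
The state is a dict: "clock": time; "q": joint angles; "joint_velocities": joint speeds; "joint_torque": joint torques, N m; "position": TCP position; "tool_rot": TCP orientation; "ft_force": force on the tool from outside, world axes, zero at the start; "wrist_torque": the same for the moment, N m; "gripper_width": finger opening in m.
Only numpy, scipy, OpenCV 4.12 (cv2) and the standard library are available. Lean on these libraries where they do the work, as an engineer would, in place of code of your own. Each camera call takes 0.05 s, during which the arm holds its last target.

## Working session

There is one attempt and no reset: what is moved stays moved. The work goes in short steps, Python scripts to look and compute and a tool call to move; the robot and the scene stay as the last step left them, time stands still between calls to the robot, and variables do not carry over. Pictures are saved under pics/ and viewed, and the job is handed in when it is done.

Besides the shell and the picture viewer there is one more tool, called by a JSON object that holds its "method" and its "body". play_rows: Moves the arm, as the interface text tells. Its arguments: {"type":"object","properties":{"series":{"type":"array","items":{"type":"number"}},"newtons":{"type":"number"}},"required":["series"]}

```bash
ls; mkdir -p pics; python3 - <<'E'
from bench import telemetry, optics, robot
import cv2
for n in ("scene","top"):
    cv2.imwrite(f"pics/{n}0.png",optics.snapshot(n)); c=optics.calibration(n)
    print(n,c["intrinsics"],c["dist_coeffs"],c["world_from_camera"])
print(telemetry.get_state())
E
```

```text
pics
scene [[498.14614666   0.         320.34198862]
 [  0.         498.14614666 245.91027541]
 [  0.           0.           1.        ]] [0.0285 0.     0.     0.     0.    ] [[ 6.94985906e-01  4.74456284e-01 -5.40264588e-01  1.28363016e+00]
 [ 7.19022555e-01 -4.59717883e-01  5.21215918e-01 -6.11173891e-01]
 [-1.07512426e-03 -7.50700142e-01 -6.60642219e-01  9.23198167e-01]
 [ 0.00000000e+00  0.00000000e+00  0.00000000e+00  1.00000000e+00]]
top [[564.89675918   0.         318.80019361]
 [  0.         564.89675918 233.621933  ]
 [  0.           0.           1.        ]] [-0.03027984  0.          0.          0.          0.        ] [[-0.01012389 -0.98735579  0.15819625  0.3473282 ]
 [-0.99983794  0.01235048  0.01309807  0.03735721]
 [-0.01488626 -0.15803801 -0.98732081  1.66119198]
 [ 0.          0.          0.          1.        ]]
{'clock': 0.1, 'q': array([73.13714066, 23.94586783, -0.59030813, 92.48162039,  0.26727813,
       63.63824697, -3.0362597 ]), 'joint_velocities': array([-0.09903181, -0.04283426,  0.12382149, -0.07998519, -0.01655304,
       -0.04931453, -0.08156394]), 'joint_torque': array([ 1.04258936e-03, -8.65821862e+01,  6.79812804e-01, -4.35633445e+01,
        1.90706790e-02,  5.08371988e-03, -1.05559533e-05]), 'position': array([ 0.15624215, -0.60479756,  0.19991257]), 'tool_rot': array([[ 9.68212912e-01,  2.50127258e-01, -3.34225754e-04],
       [ 2.50127475e-01, -9.68212320e-01,  1.07239466e-03],
       [-5.53663583e-05, -1.12190540e-03, -9.99999369e-01]]), 'ft_force': array([ 0.24922709,  0.48888852, -0.34224914]), 'wrist_torque': array([-0.00487372,  0.0219936 ,  0.00055046]), 'gripper_width': 0.08548167128922984}
```

View pics/scene0.png

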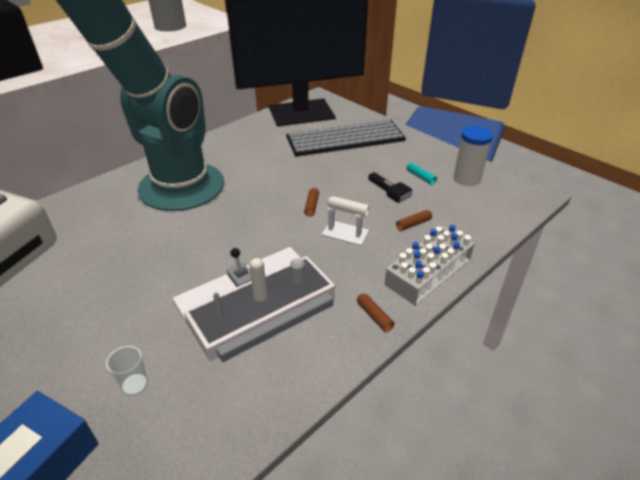

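View pics/top0.png

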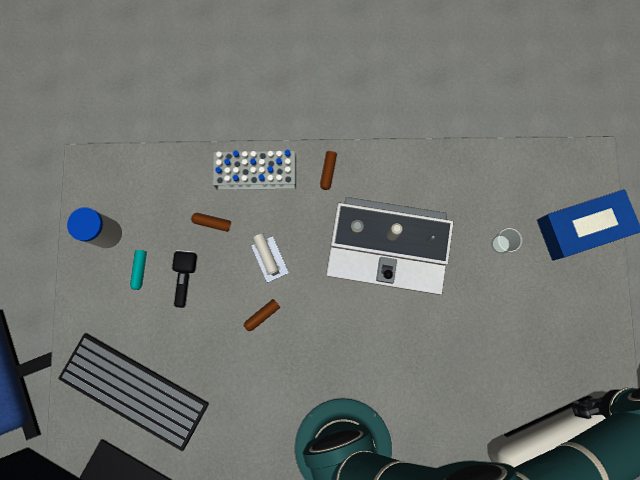

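The white tube is in the cradle (scene 348,206; top 266,254). The brown ones (scene 312,201 / 414,219 / 375,312) and the turquoise one (421,173) are look-alikes. On the dryer in the top view: thick peg (357,227), drying tube (397,229), slim peg (432,237), lever ball (388,272). I'll enlarge to confirm.

```bash
python3 - <<'E'
import cv2,numpy as np
t=cv2.imread("pics/top0.png");s=cv2.imread("pics/scene0.png")
r=lambda im,x,y,w,h,k:cv2.resize(im[y:y+h,x:x+w],None,fx=k,fy=k,interpolation=cv2.INTER_CUBIC)
cv2.imwrite("pics/c1.png",r(t,320,190,140,110,5.5))
cv2.imwrite("pics/c2.png",r(t,240,220,60,70,8))
cv2.imwrite("pics/c3.png",r(s,170,235,175,120,4.5))
cv2.imwrite("pics/c4.png",r(s,310,185,70,65,8))
E
```

```text
(no output)
```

View pics/c1.png

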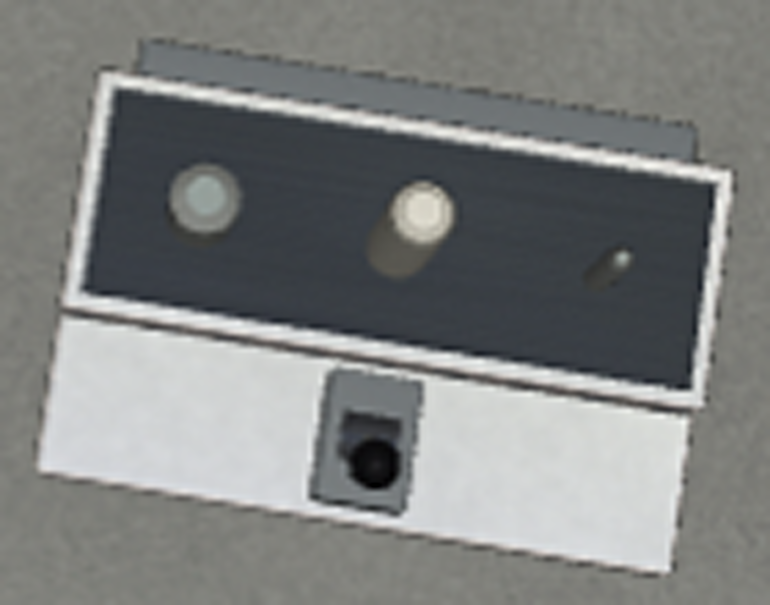

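View pics/c2.png

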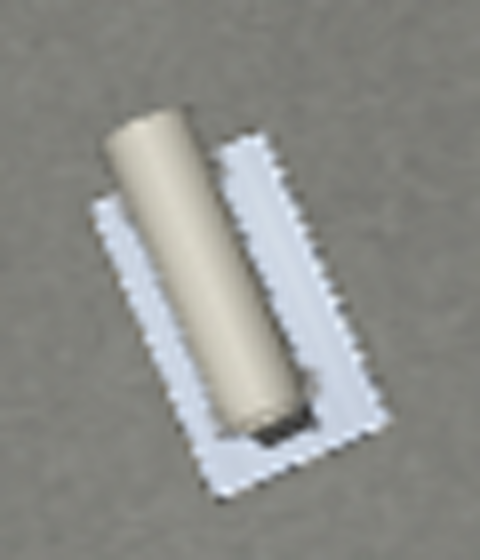

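View pics/c3.png

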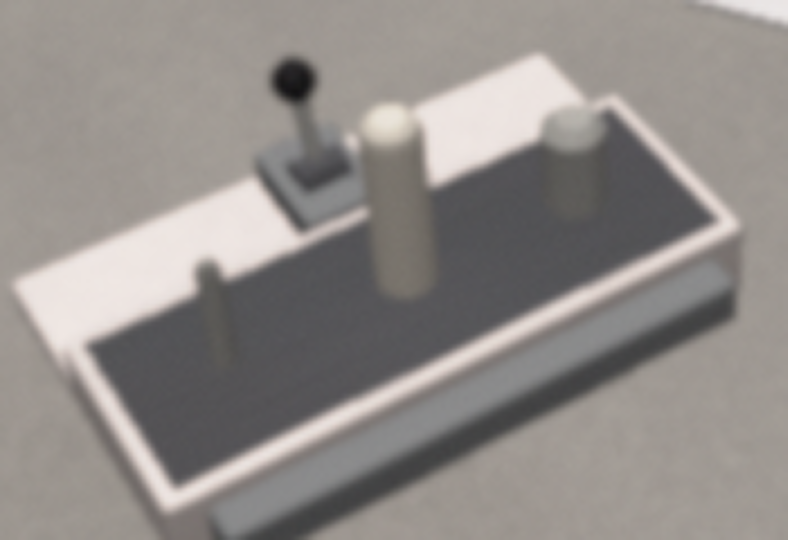

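View pics/c4.png

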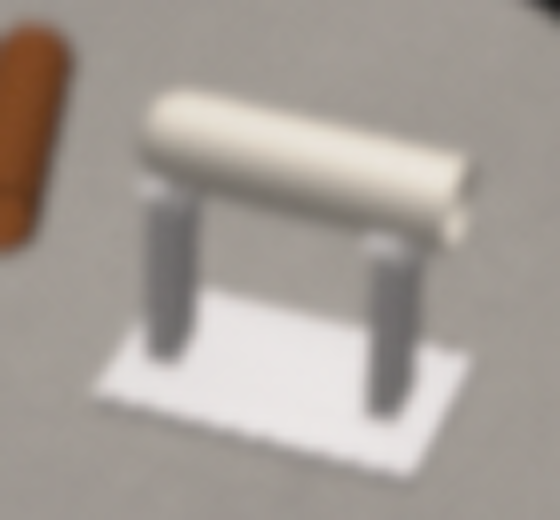

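```bash
cat > h.py <<'E'
import cv2,numpy as np
from bench import optics
from scipy.optimize import least_squares
C={n:optics.calibration(n) for n in("scene","top")}
def proj(n,P):
    c=C[n];T=np.linalg.inv(c["world_from_camera"])
    return cv2.projectPoints(np.atleast_2d(P).astype(float),cv2.Rodrigues(T[:3,:3])[0],T[:3,3],c["intrinsics"],np.array(c["dist_coeffs"]))[0].reshape(-1,2)
def src(p,x,y,k): return (np.array(p,float)+.5)/k-.5+[x,y]
def world(p,P):
    c,s=np.cos(p[2]),np.sin(p[2]);P=np.atleast_2d(P)
    return np.c_[p[0]+c*P[:,0]-s*P[:,1],p[1]+s*P[:,0]+c*P[:,1],P[:,2]]
def fit(obs,p0):
    # obs: list (cam, local xyz, px)
    f=lambda p:np.concatenate([(proj(n,world(p,L))[0]-u) for n,L,u in obs])
    r=least_squares(f,p0,loss="soft_l1");return r.x,f(r.x).reshape(-1,2)
E
python3 - <<'E'
from h import *
t=lambda *p:src(p,320,190,5.5); s=lambda *p:src(p,170,235,4.5)
o=[("top",(.11,.17,.05),t(102,72)),("top",(.11,-.17,.05),t(733,172)),("top",(-.02,-.17,.05),t(702,406)),("top",(-.02,.17,.05),t(63,308)),
("top",(-.105,.17,.02),t(38,471)),("top",(-.105,-.17,.02),t(670,574)),
("top",(.04,-.105,.125),t(622,258)),("top",(.04,.105,.11),t(206,196)),("top",(.04,0,.165),t(424,210)),
("scene",(.04,-.105,.05),s(225,363)),("scene",(.04,-.105,.125),s(208,264)),("scene",(.04,.105,.11),s(574,130)),
("scene",(-.105,-.17,.02),s(15,285)),("scene",(.11,-.17,.05),s(170,505)),("scene",(.11,.17,.05),s(740,230))]
p,r=fit(o,[.5,-.1,0]);print("dryer",p,np.degrees(p[2]));print(r.round(1).tolist())
print("slim",world(p,(.04,-.105,.05)),"drying",world(p,(.04,0,.05)))
bt=t(376,463);bs=src((293,80),170,235,4.5)
g=lambda X:np.concatenate([proj("top",X)[0]-bt,proj("scene",X)[0]-bs])
b=least_squares(g,[.4,-.1,.1]);print("ball",b.x,b.fun)
q=world(p,(-.062,0,.042))[0];print("pivot",q,np.linalg.norm(b.x-q))
t=lambda *p:src(p,240,220,8); s=lambda *p:src(p,310,185,8)
o=[("top",(.06,.035,.006),t(92,205)),("top",(.06,-.035,.006),t(262,132)),("top",(-.06,-.035,.006),t(390,422)),("top",(-.06,.035,.006),t(220,500)),
("scene",(-.06,-.035,.006),s(93,390)),("scene",(.06,-.035,.006),s(413,478)),("scene",(.06,.035,.006),s(472,352))]
p,r=fit(o,[.5,.2,0]);print("cradle",p,np.degrees(p[2]));print(r.round(1).tolist())
# tube axis
o=[("top",(.0575,0,.1),t(146,130)),("top",(-.0575,0,.1),t(263,425)),("scene",(.0575,0,.1),s(458,204)),("scene",(-.0575,0,.1),s(152,118))]
p,r=fit(o,[.5,.2,0]);print("tube",p,np.degrees(p[2]));print(r.round(1).tolist())
E
```

```text
dryer [ 0.56139536 -0.14464333 -0.17251383] -9.884314150267754
[[-0.9, -1.0], [0.4, -0.9], [0.4, 0.7], [-0.8, -0.2], [-1.0, 0.1], [0.3, 0.2], [-0.1, -0.4], [-0.3, -0.2], [-0.2, -0.2], [0.2, 0.3], [-0.6, -0.3], [-0.4, -2.4], [-1.7, -0.3], [-1.2, 2.5], [1.4, -0.7]]
slim [[ 0.58277738 -0.25495112  0.05      ]] drying [[ 0.60080162 -0.1515097   0.05      ]]
ball [ 0.48274404 -0.13139842  0.10196436] [-0.1298968  -0.08049214 -0.1343813   0.01280329]
pivot [ 0.50031567 -0.13400044  0.042     ] 0.06254004155864364
cradle [0.5388114  0.20591609 0.41641825] 23.859008157593276
[[-0.6, 0.3], [-0.2, -0.3], [0.1, 0.1], [-0.4, 0.3], [-0.1, 0.8], [-0.3, 0.1], [0.0, 1.1]]
tube [0.54058689 0.20929297 0.37148005] 21.28423897190629
[[-0.4, -0.3], [-0.2, 0.9], [0.1, 0.6], [-0.3, 0.9]]
```

Confirmed by the crops: the white tube is in the cradle, the slim free peg is the one at the dryer's −y end, and the lever leans off. Moving over to the cradle, with a small rise first.

{"method": "play_rows", "body": {"series": [20,-24,-6,0,0,0,0,25,-30,-6,0,0,0,0,25,-30,-6,0,0,0,0,25,-30,-6,0,0,0,0,25,-30,-6,0,0,0,0,25,-30,-6,0,0,0,0,25,-30,-6,0,0,0,0,25,-30,-6,0,0,0,0], "newtons": 40}}

```text
clock: 0.9
position: [0.2869, -0.3282, 0.2486]
tool_rot: [[0.968, 0.25, -0.0], [0.25, -0.968, 0.0], [-0.0, -0.0, -1.0]]
ft_force: [1.8, 0.2, -0.2]
gripper_width: 0.0858
```

```bash
python3 - <<'E'
from bench import telemetry
s=telemetry.get_state();print(s["clock"],s["q"].round(1),s["position"].round(4),s["tool_rot"].round(3).tolist())
E
```

```text
0.9 [ 55.5   1.6 -10.9 114.    0.4  64.4 -31.1] [ 0.2869 -0.3282  0.2486] [[0.968, 0.25, -0.0], [0.25, -0.968, 0.0], [-0.0, -0.0, -1.0]]
```

{"method": "play_rows", "body": {"series": [25,-30,-2,0,0,0,0,25,-30,-2,0,0,0,0,25,-30,-2,0,0,0,0,25,-30,-2,0,0,0,0,25,-30,-2,0,0,0,0,25,-30,-2,0,0,0,0,25,-30,-2,0,0,0,0,25,-30,-2,0,0,0,0]}}

```text
clock: 1.7
position: [0.4205, -0.0458, 0.2646]
tool_rot: [[0.968, 0.25, -0.0], [0.25, -0.968, -0.0], [-0.0, 0.0, -1.0]]
ft_force: [0.4, -1.0, -0.5]
gripper_width: 0.0858
```

```bash
python3 - <<'E'
from bench import telemetry
s=telemetry.get_state();print(s["clock"],s["q"].round(1),s["position"].round(4),s["tool_rot"].round(3).tolist())
E
```

```text
1.7 [ 3.540e+01 -1.000e-01 -3.300e+01  1.136e+02 -1.000e-01  6.650e+01
 -7.310e+01] [ 0.4205 -0.0458  0.2646] [[0.968, 0.25, -0.0], [0.25, -0.968, -0.0], [-0.0, 0.0, -1.0]]
```

```bash
cat > plan.py <<'E'
import numpy as np
from scipy.spatial.transform import Rotation as Ro, Slerp
from bench import telemetry
def frame(z,y):
    z=np.array(z,float);z/=np.linalg.norm(z);y=np.array(y,float);y-=z*(y@z);y/=np.linalg.norm(y)
    return np.c_[np.cross(y,z),y,z]
def rows(p0,R0,way,grip,mm=1,rd=.01):
    """way: list of (p,R,n). rounded rows with error feedback"""
    p,R=np.array(p0,float),Ro.from_matrix(R0);out=[]
    for pt,Rt,n in way:
        ps=p.copy();Rs=R;rv=(Rs.inv()*Ro.from_matrix(Rt)).as_rotvec()
        for i in range(1,n+1):
            g=ps+(np.array(pt)-ps)*i/n;G=Rs*Ro.from_rotvec(rv*i/n)
            d=np.round(R.inv().apply(g-p)*1000/mm)*mm;w=np.round((R.inv()*G).as_rotvec()/rd)*rd
            p=p+R.apply(d)/1000;R=R*Ro.from_rotvec(w)
            out.append([*d,*w,grip])
    show(out)
    print("end",p.round(4),R.as_matrix().round(3).tolist());return p,R.as_matrix()
def show(out):
    for k in range(0,len(out),8):
        print(", ".join(", ".join(f"{v:.3f}".rstrip("0").rstrip(".").replace("-0","-0") if v else "0" for v in r) for r in out[k:k+8]))
def st():
    s=telemetry.get_state();print("t",s["clock"].__round__(2),"q",s["q"].round(1),"p",s["position"].round(4),"w",round(s["gripper_width"],4),"f",s["ft_force"].round(1))
    import json;open("log.jsonl","a").write(json.dumps([list(s["q"]),list(s["position"]),np.array(s["tool_rot"]).tolist()])+"\n")
    return s
E
python3 - <<'E'
from plan import *
s=st()
a=np.radians(23);u=np.array([np.cos(a),np.sin(a),0]);z=u*.5-np.array([0,0,.866]);R=frame(z,[u[1],-u[0],0])
c=np.array([.5395,.2075,.1])-.012*u; tcp=c+.02*z
print(tcp,R.round(3).tolist())
p,R1=rows(s["position"],s["tool_rot"],[(tcp-.1*z,R,8)],0)
rows(p,R1,[(tcp,R,5)],0)
E
```

```text
t 1.7 q [ 3.540e+01 -1.000e-01 -3.300e+01  1.136e+02 -1.000e-01  6.650e+01
 -7.310e+01] p [ 0.4205 -0.0458  0.2646] w 0.0858 f [ 0.4 -1.  -0.5]
[0.53765899 0.20671854 0.08268   ] [[0.797, 0.391, 0.46], [0.338, -0.921, 0.195], [0.5, -0.0, -0.866]]
16, -26, 12, 0, 0.07, -0.02, 0, 15, -26, 13, 0.01, 0.06, -0.02, 0, 16, -25, 14, 0, 0.07, -0.01, 0, 14, -25, 15, 0.01, 0.06, -0.02, 0, 14, -25, 17, 0, 0.07, -0.02, 0, 13, -24, 17, 0.01, 0.06, -0.02, 0, 13, -24, 18, 0, 0.07, -0.02, 0, 12, -23, 19, 0.01, 0.06, -0.01, 0
end [0.4916 0.1866 0.1697] [[0.8, 0.388, 0.457], [0.335, -0.922, 0.195], [0.497, -0.003, -0.868]]
0, 0, 20, 0, 0, 0, 0, 0, 0, 20, 0, 0, 0, 0, 0, 0, 20, 0, 0, 0, 0, 0, 0, 20, 0, 0, 0, 0, 0, 0, 20, 0, 0, 0, 0
end [0.5373 0.2062 0.0829] [[0.8, 0.388, 0.457], [0.335, -0.922, 0.195], [0.497, -0.003, -0.868]]
```

{"method": "play_rows", "body": {"series": [16,-26,12,0,0.07,-0.02,0,15,-26,13,0.01,0.06,-0.02,0,16,-25,14,0,0.07,-0.01,0,14,-25,15,0.01,0.06,-0.02,0,14,-25,17,0,0.07,-0.02,0,13,-24,17,0.01,0.06,-0.02,0,13,-24,18,0,0.07,-0.02,0,12,-23,19,0.01,0.06,-0.01,0]}}

```text
clock: 2.5
position: [0.4906, 0.1845, 0.1701]
tool_rot: [[0.8, 0.388, 0.457], [0.335, -0.922, 0.195], [0.497, -0.003, -0.868]]
ft_force: [2.2, -1.6, -0.9]
gripper_width: 0.0856
```

```bash
python3 - <<'E'
from plan import *
from h import *
s=st();print(s["tool_rot"].round(3).tolist())
for n,(x,y,w,h,k) in {"scene":(260,90,160,160,4),"top":(200,180,160,120,4)}.items():
    cv2.imwrite(f"pics/pre_{n}.png",cv2.resize(optics.snapshot(n)[y:y+h,x:x+w],None,fx=k,fy=k,interpolation=cv2.INTER_CUBIC))
E
```

```text
t 2.5 q [  19.9    4.1  -45.1  130.9   12.4   16.7 -102.5] p [0.4906 0.1845 0.1701] w 0.0856 f [ 2.2 -1.6 -0.9]
[[0.8, 0.388, 0.457], [0.335, -0.922, 0.195], [0.497, -0.003, -0.868]]
```

View pics/pre_scene.png

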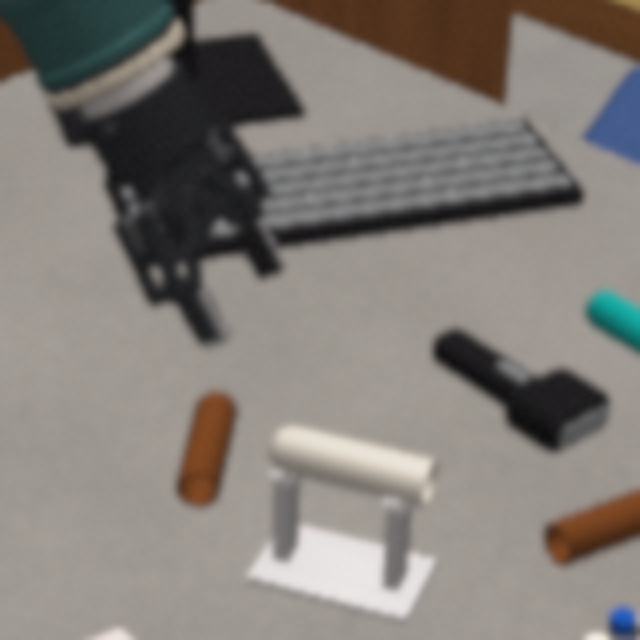

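View pics/pre_top.png

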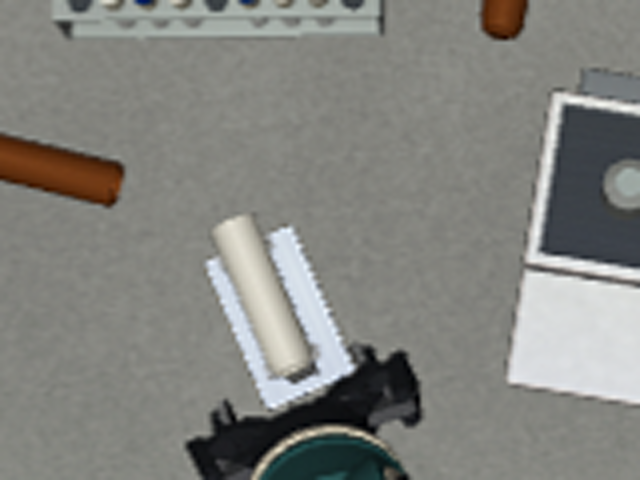

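The fingers straddle the white tube's axis from the closed-end side (scene crop: tube at 355,462; top crop: tube at 262,297). Now advancing.

{"method": "play_rows", "body": {"series": [0,0,20,0,0,0,0,0,0,20,0,0,0,0,0,0,20,0,0,0,0,0,0,20,0,0,0,0,0,0,20,0,0,0,0,0,0,0,0,0,0,0]}}

```text
clock: 3.2
position: [0.5344, 0.2, 0.0864]
tool_rot: [[0.803, 0.386, 0.454], [0.336, -0.923, 0.19], [0.492, -0.0, -0.871]]
ft_force: [0.2, -0.5, -0.4]
gripper_width: 0.0854
```

```bash
python3 - <<'E'
from plan import *
from h import *
s=st();print(s["tool_rot"].round(3).tolist())
for n,(x,y,w,h,k) in {"scene":(290,150,110,110,6),"top":(210,200,110,90,6)}.items():
    cv2.imwrite(f"pics/gr_{n}.png",cv2.resize(optics.snapshot(n)[y:y+h,x:x+w],None,fx=k,fy=k,interpolation=cv2.INTER_CUBIC))
E
```

```text
t 3.2 q [   4.    18.9  -31.3  128.9   64.1   11.1 -151.6] p [0.5344 0.2    0.0864] w 0.0854 f [ 0.2 -0.5 -0.4]
[[0.803, 0.386, 0.454], [0.336, -0.923, 0.19], [0.492, -0.0, -0.871]]
```

View pics/gr_scene.png

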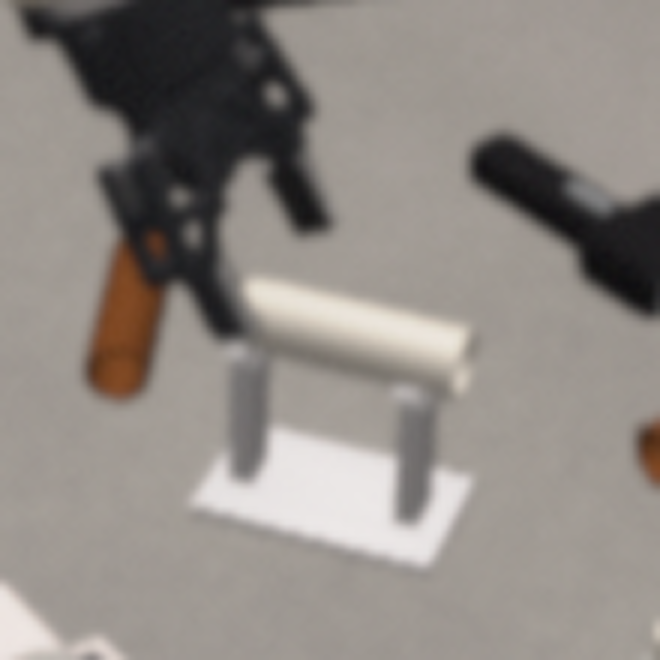

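View pics/gr_top.png

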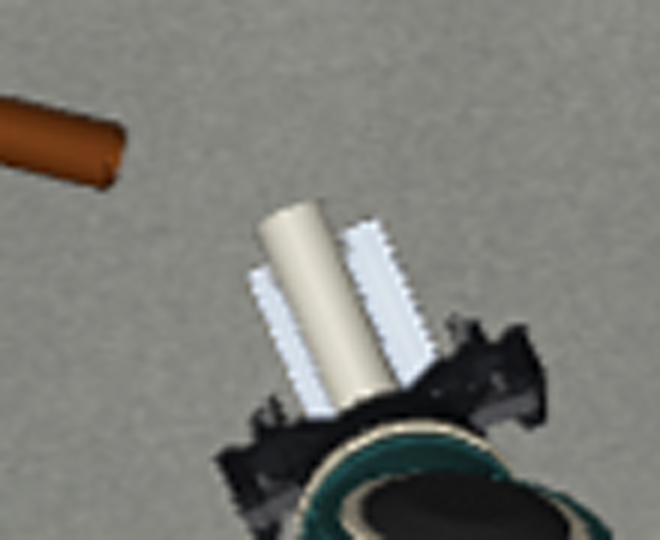

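The arm ran into joint 6's lower limit at this 30° lean. I'll fit a kinematic model from the logged states to choose a better lean and check that the final pose is reachable.

```bash
cat > kin.py <<'E'
import numpy as np,json
from scipy.spatial.transform import Rotation as Ro
from scipy.optimize import least_squares
I=np.eye(3)
D=[([73.13714066,23.94586783,-0.59030813,92.48162039,0.26727813,63.63824697,-3.0362597],[0.15624215,-0.60479756,0.19991257],[[9.68212912e-01,2.50127258e-01,-3.34e-04],[2.50127475e-01,-9.68212320e-01,1.07e-03],[-5.5e-05,-1.12e-03,-9.99999e-01]]),
([55.5,1.6,-10.9,114.,.4,64.4,-31.1],[.2869,-.3282,.2486],[[0.968,0.25,0],[0.25,-0.968,0.0],[0,0,-1.0]])]
D+=[json.loads(l) for l in open("log.jsonl")]
def fk(q,par,sg):
    # sg signs for q1,q3,q5,q7 ; par: c1,c7, d(L0,L1,L2,L3,a4,a4b,a6)
    q=np.radians(q);c1,c7,L0,L1,L2,L3,a2,a4,a4b,a6=par
    Z=lambda a:Ro.from_rotvec([0,0,a]).as_matrix();Y=lambda a:Ro.from_rotvec([0,a,0]).as_matrix()
    R=Z(sg[0]*q[0]+c1);p=np.array([0,0,L0])+R@[a2,0,0];R=R@Y(q[1])@Z(sg[1]*q[2]);p=p+R@[a4,0,L1];R=R@Y(q[3])
    p=p+R@[a4b,0,0];R=R@Z(sg[2]*q[4]);p=p+R@[0,0,L2];R=R@Y(q[5]);p=p+R@[a6,0,L3];R=R@Z(sg[3]*q[6]+c7)
    return p,R
def fit():
    import itertools;best=None
    for sg in itertools.product((-1,1),repeat=4):
        for c0 in (0,3.0):
            for c70 in (-1.57,0,1.57,3.14):
                f=lambda x:np.concatenate([(fk(q,np.r_[x,np.zeros(8)],sg)[1]-R).ravel() for q,_,R in D])
                r=least_squares(f,[c0,c70])
                if best is None or r.cost<best[0]: best=(r.cost,sg,r.x)
    c,sg,x=best
    f=lambda y:np.concatenate([(fk(q,np.r_[x,y],sg)[0]-p) for q,p,_ in D]+[.02*(y[4:])])
    r=least_squares(f,[.3,.35,.35,.3,0,0,0,0])
    return c,sg,np.r_[x,r.x],f(r.x)
if __name__=="__main__":
    c,sg,par,res=fit();print("ori cost",c,sg,par.round(4));print((res*1000).round(1))
    json.dump([list(sg),list(par)],open("kin.json","w"))
E
python3 kin.py
```

```text
ori cost 1.390068548592296e-06 (-1, -1, -1, -1) [ 0.      1.5708  0.2193  0.4875  0.4276  0.299   0.043  -0.0118 -0.0255
  0.002 ]
[28.3 10.9  3.2 18.2 13.  -2.2  1.8  5.  -4.3 -3.4 -7.5 -1.7  4.8  2.2
  5.   0.9 -0.2 -0.5  0. ]
```

```bash
python3 - <<'E'
s=open("kin.py").read()
s=s.replace("a4b,a6=par","a4b,a6,y1,y2,y3=par").replace("R@[a4,0,L1]","R@[a4,y1,L1]").replace("R@[a4b,0,0]","R@[a4b,y2,0]").replace("R@[a6,0,L3]","R@[a6,y3,L3]").replace("np.zeros(8)","np.zeros(11)").replace(".02*(y[4:])",".01*(y[4:])").replace("[.3,.35,.35,.3,0,0,0,0]","[.3,.35,.35,.3]+[0]*7")
open("kin.py","w").write(s)
E
python3 kin.py
```

```text
ori cost 1.390068548592296e-06 (-1, -1, -1, -1) [ 0.      1.5708  0.268   0.5169  0.4692  0.3291 -0.0035 -0.0023  0.0041
 -0.0017 -0.0141 -0.0141 -0.0021]
[ 0.4 -0.  -0.3 -1.6  2.4  0.7  2.3 -0.1  0.   0.7 -1.3  0.2 -0.3  0.7
 -0.6 -0.  -0.   0.  -0.  -0.1 -0.1 -0. ]
```

```bash
cat > ik.py <<'E'
from kin import *
sg,par=json.load(open("kin.json"))
LO=np.array([-161.28,-22.2,-73.04,3.21,-68.34,10.77,-161.83]);HI=np.array([161.28,115.67,71.86,147.25,248.33,114.83,161.83])
def tool(tx,n,b):
    tx,n=np.array(tx,float),np.array(n,float)
    z=np.sin(b)*tx+np.cos(b)*n;x=np.cos(b)*tx-np.sin(b)*n
    return np.c_[x,np.cross(z,x),z]
def ik(p,R,q0,w=.0):
    def f(q):
        P,Q=fk(q,par,sg);return np.r_[(P-p)*10,Ro.from_matrix(Q.T@R).as_rotvec()*3,w*(q-q0)/100]
    r=least_squares(f,np.clip(q0,LO+3,HI-3),bounds=(LO+2,HI-2));P,Q=fk(r.x,par,sg)
    return r.x,np.linalg.norm(P-p),np.linalg.norm(Ro.from_matrix(Q.T@R).as_rotvec())
E
python3 - <<'E'
from ik import *
a=np.radians(23);u=np.array([np.cos(a),np.sin(a),0]);t0=np.array([.5395,.2075,.1]);pk=np.array([.583,-.255,.05])
off=.016
for bd in (0,5,10,15,20):
    b=np.radians(bd)
    R=tool(u,[0,0,-1],b);g=t0-off*u
    q,e,o=ik(g+.02*R[:,2],R,[10,15,-25,125,5,35,-100],.01)
    print("beta",bd,"grasp",q.round(0),round(e,4),round(o,3))
    for psi in (-75,-45,-23,0,30,60,90,):
        h=np.array([np.cos(np.radians(psi)),np.sin(np.radians(psi)),0])
        Rf=tool([0,0,-1],h,b);gf=pk+[0,0,.0575+off+.002]
        best=None
        for q5 in (60,120,180,220):
          for q7 in (-120,-60,0,60,120):
            for q2 in(30,60):
              for q3 in (-40,20):
                x=ik(gf+.02*Rf[:,2],Rf,[20,q2,q3,100,q5,50,q7],.005)
                if x[1]<.003 and x[2]<.02:
                    c=np.min(np.minimum(x[0]-LO,HI-x[0]))
                    if best is None or c>best[0]: best=(c,x)
        if best: print("   psi",psi,best[1][0].round(0),round(best[0],0))
E
```

```text
beta 0 grasp [  -4.   27.  -25.  107.   15.   49. -104.] 0.0 0.0
   psi -75 [-15.  53.   9. 115.  93.  82. -79.] 32.0
   psi -45 [  1.  51.   1. 133. 136.  92. -93.] 15.0
   psi -23 [ 43.  54. -25. 137. 185.  97. -70.] 10.0
   psi 0 [ 60.  53. -23. 131. 224.  78. -76.] 16.0
   psi 30 [  23.   61.   32.  113.  244.  112. -110.] 3.0
   psi 60 [  75.   66.  -40.   90.  -49.   76. -133.] 20.0
   psi 90 [  65.   76.  -45.   66.  -28.  103. -148.] 12.0
beta 5 grasp [  -4.   25.  -25.  111.   16.   42. -105.] 0.0 0.0
   psi -75 [ -9.  49.   1. 116.  95.  83. -75.] 31.0
   psi -45 [ -1.  47.   3. 134. 136.  84. -92.] 14.0
   psi -23 [ 34.  48. -15. 138. 180.  90. -79.] 9.0
   psi 0 [ 58.  48. -21. 132. 222.  73. -79.] 15.0
   psi 30 [  21.   58.   35.  114.  245.  108. -113.] 3.0
   psi 60 [  73.   62.  -37.   91.  -49.   75. -134.] 20.0
   psi 90 [  64.   73.  -44.   67.  -26.  101. -147.] 14.0
beta 10 grasp [  -4.   23.  -24.  115.   17.   35. -106.] 0.0 0.0
   psi -75 [ -5.  46.  -3. 117.  95.  80. -72.] 31.0
   psi -45 [ -1.  43.   4. 134. 136.  76. -90.] 13.0
   psi -23 [ 28.  43.  -9. 
[... 453 characters left out ...]
9. 177.  72. -88.] 9.0
   psi 0 [ 47.  39. -11. 133. 220.  64. -90.] 14.0
   psi 30 [  13.   57.   46.  115.  246.  104. -119.] 2.0
   psi 60 [  69.   55.  -31.   93.  -49.   72. -135.] 20.0
   psi 90 [  63.   67.  -41.   69.  -23.   96. -146.] 16.0
beta 20 grasp [  -7.   19.  -19.  122.   20.   20. -110.] 0.0 0.0
   psi -75 [ -4.  40.  -3. 117.  91.  70. -65.] 30.0
   psi -45 [ -7.  36.  12. 134. 136.  57. -87.] 14.0
   psi -23 [ 19.  34.   1. 138. 177.  62. -90.] 9.0
   psi 0 [ 49.  35. -14. 132. 220.  55. -92.] 15.0
   psi 30 [  88.   53.  -53.  115.  -66.   33. -127.] 2.0
   psi 60 [  66.   52.  -28.   93.  -48.   71. -136.] 20.0
   psi 90 [  55.   61.  -25.   71.  -32.   97. -138.] 18.0
```

```bash
python3 - <<'E'
from plan import *
from ik import tool,ik
s=st()
a=np.radians(23);u=np.array([np.cos(a),np.sin(a),0]);g=np.array([.5395,.2075,.1])-.016*u
R=tool(u,[0,0,-1],np.radians(15));tcp=g+.02*R[:,2];z=R[:,2]
Rc=s["tool_rot"]
p,R1=rows(s["position"],Rc,[(s["position"]-.06*Rc[:,2],Rc,2),(tcp-.07*z,R,5)],0)
print(ik(p,R1,s["q"],.01)[0].round(0))
print(tcp); rows(p,R1,[(tcp,R,5)],0)
E
```

```text
t 3.3 q [   4.    18.6  -31.3  129.    63.3   11.1 -151. ] p [0.534  0.2    0.0878] w 0.0855 f [-0.3 -0.3  0.5]
0, 0, -30, 0, 0, 0, 0, 0, 0, -30, 0, 0, 0, 0, 2, -1, -1, 0, -0.05, 0, 0, 3, -1, 0, 0, -0.05, 0, 0, 2, -1, -1, 0, -0.05, 0, 0, 2, -1, -1, 0, -0.05, 0, 0, 2, -1, -1, 0, -0.05, -0.01, 0
end [0.5127 0.1964 0.1482] [[0.887, 0.394, 0.241], [0.381, -0.919, 0.101], [0.262, 0.002, -0.965]]
[  23.   18.  -55.  118.   27.   39. -115.]
[0.52953681 0.20327088 0.08068148]
0, 0, 14, 0, 0, 0, 0, 0, 0, 14, 0, 0, 0, 0, 0, 0, 14, 0, 0, 0, 0, 0, 0, 14, 0, 0, 0, 0, 0, 0, 14, 0, 0, 0, 0
end [0.5296 0.2035 0.0806] [[0.887, 0.394, 0.241], [0.381, -0.919, 0.101], [0.262, 0.002, -0.965]]
```

{"method": "play_rows", "body": {"series": [0,0,-30,0,0,0,0,0,0,-30,0,0,0,0,2,-1,-1,0,-0.05,0,0,3,-1,0,0,-0.05,0,0,2,-1,-1,0,-0.05,0,0,2,-1,-1,0,-0.05,0,0,2,-1,-1,0,-0.05,-0.01,0,0,0,0,0,0,0,0]}}

```text
clock: 4.1
position: [0.5195, 0.1999, 0.1394]
tool_rot: [[0.887, 0.394, 0.242], [0.379, -0.919, 0.105], [0.264, -0.002, -0.965]]
ft_force: [0.0, -0.6, 0.0]
gripper_width: 0.0853
```

```bash
python3 - <<'E'
from plan import *
from ik import tool,ik
s=st()
a=np.radians(23);u=np.array([np.cos(a),np.sin(a),0]);g=np.array([.5395,.2075,.1])-.016*u
R=tool(u,[0,0,-1],np.radians(15));tcp=g+.02*R[:,2];z=R[:,2]
rows(s["position"],s["tool_rot"],[(tcp,R,5)],0)
E
```

```text
t 4.1 q [  23.3   21.7  -56.   116.9   31.5   38.8 -118. ] p [0.5195 0.1999 0.1394] w 0.0853 f [ 0.  -0.6  0. ]
-1, 0, 12, 0, 0, 0, 0, -1, 0, 12, 0, 0, 0, 0, -1, 1, 12, 0, 0, 0, 0, -1, 0, 12, 0, 0, 0, 0, -1, 0, 11, 0, -0.01, 0, 0
end [0.5297 0.2033 0.0812] [[0.889, 0.394, 0.233], [0.38, -0.919, 0.102], [0.254, -0.002, -0.967]]
```

{"method": "play_rows", "body": {"series": [-1,0,12,0,0,0,0,-1,0,12,0,0,0,0,-1,1,12,0,0,0,0,-1,0,12,0,0,0,0,-1,0,11,0,0,0,0,0,0,0,0,0,0,0]}}

```text
clock: 4.7
position: [0.5287, 0.202, 0.0791]
tool_rot: [[0.887, 0.393, 0.242], [0.379, -0.919, 0.103], [0.263, 0.0, -0.965]]
ft_force: [-0.1, 0.1, -0.1]
gripper_width: 0.0854
```

```bash
python3 - <<'E'
from plan import *
from h import *
s=st()
for n,(x,y,w,h,k) in {"scene":(290,150,110,110,6),"top":(210,200,110,90,6)}.items():
    P=proj(n,[s["position"],s["position"]-.019*s["tool_rot"][:,2]]);print(n,((P-[x,y])*k).round(0).tolist())
    cv2.imwrite(f"pics/gs_{n}.png",cv2.resize(optics.snapshot(n)[y:y+h,x:x+w],None,fx=k,fy=k,interpolation=cv2.INTER_CUBIC))
E
```

```text
t 4.7 q [  16.2   27.3  -48.6  118.3   40.6   33.3 -125.7] p [0.5287 0.202  0.0791] w 0.0854 f [-0.1  0.1 -0.1]
scene [[313.0, 364.0], [304.0, 330.0]]
top [[349.0, 357.0], [349.0, 362.0]]
```

View pics/gs_scene.png

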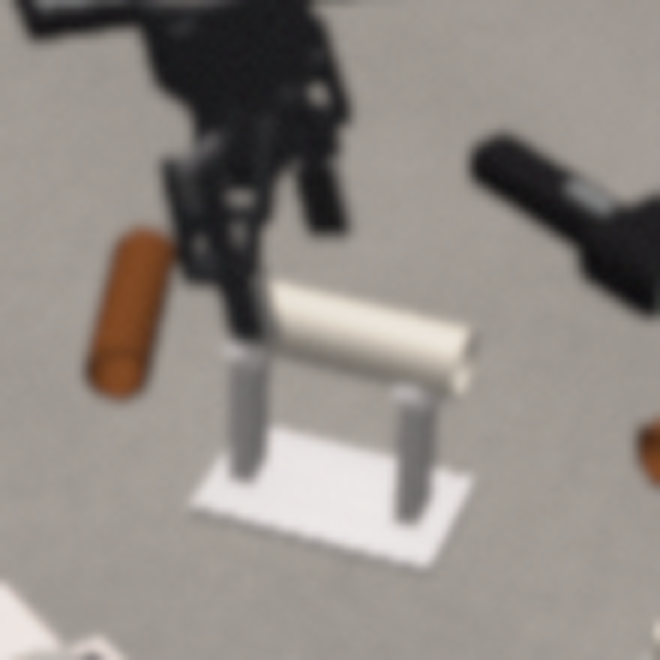

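View pics/gs_top.png

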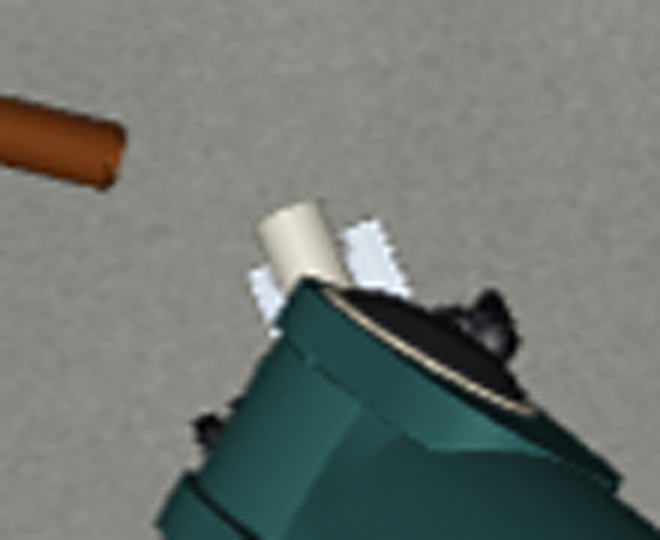

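```bash
python3 - <<'E'
from plan import *
from h import *
s=st();R=s["tool_rot"]
for y in(.045,-.045):
  print(((proj("scene",[s["position"]+R@[dx,y,-.013] for dx in (-.011,.011)])-[290,150])*6).round(0).tolist())
E
```

```text
t 4.8 q [  16.3   27.3  -48.7  118.2   40.6   33.4 -125.7] p [0.5293 0.2024 0.0803] w 0.0855 f [ 0.2 -0.2  0.1]
[[251.0, 393.0], [295.0, 394.0]]
[[322.0, 286.0], [364.0, 286.0]]
```

```bash
python3 - <<'E'
from h import *
from scipy.spatial.transform import Rotation as Ro
data=[((.4906,.1845,.1701),[[0.8,0.388,0.457],[0.335,-0.922,0.195],[0.497,-0.003,-0.868]],(312.5,174),(327,157.5)),
((.5344,.2,.0864),[[0.803,0.386,0.454],[0.336,-0.923,0.19],[0.492,0,-0.871]],(290+228/6,150+337/6),(290+315/6,150+230/6)),
((.5289,.2022,.0796),[[0.887,0.393,0.242],[0.379,-0.919,0.103],[0.263,0,-0.965]],(290+248/6,150+342/6),(290+332/6,150+234/6))]
for p,R,a,b in data:
    R=np.array(R)
    f=lambda x:np.concatenate([proj("scene",np.array(p)+R@[0,x[0],x[1]])[0]-a,proj("scene",np.array(p)+R@[0,-x[0],x[1]])[0]-b])
    r=least_squares(f,[.045,-.01]);print(r.x.round(4),r.fun.round(1))
E
```

```text
[ 0.0458 -0.0473] [ 0.9  0.1  0.  -0.6]
[ 0.0478 -0.0443] [ 1.5  0.1  0.1 -1. ]
[ 0.0478 -0.0423] [ 1.1  0.3 -0.2 -0.6]
```

```bash
python3 - <<'E'
import cv2,numpy as np
a=cv2.imread("pics/pre_scene.png")[180:400,100:320]
b=cv2.imread("pics/gs_scene.png")[100:400,150:450]
a=cv2.resize(a,(400,400));b=cv2.resize(b,(400,400))
o=np.hstack([a,b]).astype(float);o=np.clip((o/255)**.5*255,0,255).astype(np.uint8);cv2.imwrite("pics/tips.png",o)
E
```

```text
(no output)
```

View pics/tips.png

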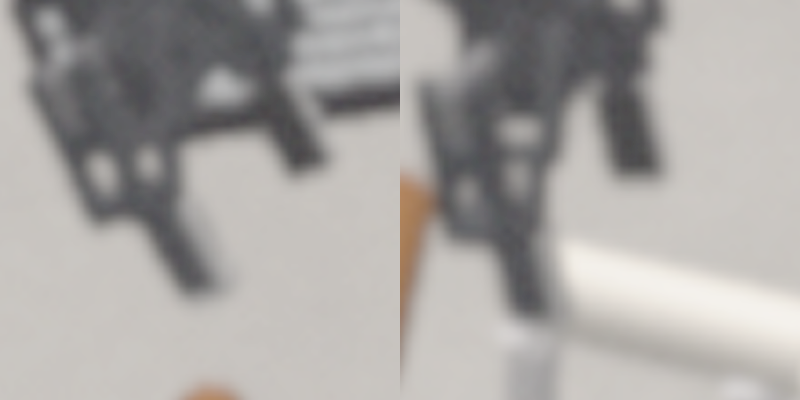

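```bash
python3 - <<'E'
from h import *
for n in("scene","top"): print(n,proj(n,[[0,0,0.0],[0.1,0,0],[0,.1,0],[0,-.1,0]]).round(0).tolist())
cv2.imwrite("pics/now_s.png",optics.snapshot("scene"))
E
```

```text
scene [[181.0, 185.0], [199.0, 198.0], [207.0, 173.0], [154.0, 198.0]]
top [[342.0, 448.0], [342.0, 412.0], [307.0, 449.0], [378.0, 448.0]]
```

View pics/now_s.png

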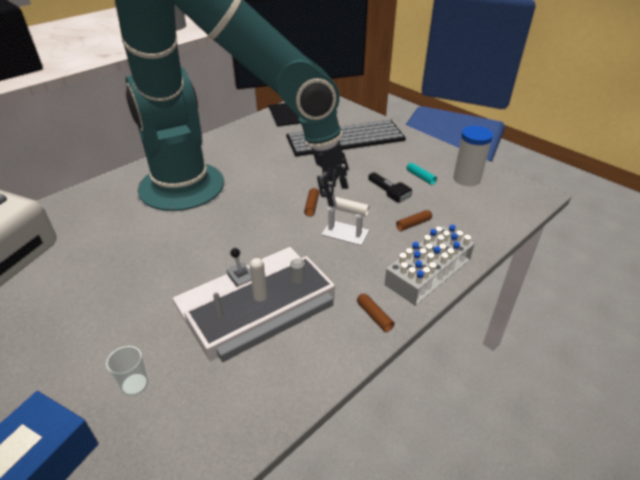

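The fingertips in the picture sit about 30 mm further back along the tool than the stated TCP implies. I'll back off, shut the fingers and check against the image before gripping.

{"method": "play_rows", "body": {"series": [0,0,-30,0,0,0,255,0,0,-30,0,0,0,255,0,0,0,0,0,0,255,0,0,0,0,0,0,255,0,0,0,0,0,0,255,0,0,0,0,0,0,255,0,0,0,0,0,0,255,0,0,0,0,0,0,255]}}

```text
clock: 5.65
position: [0.5149, 0.1963, 0.1375]
tool_rot: [[0.887, 0.393, 0.243], [0.379, -0.92, 0.103], [0.264, 0.001, -0.964]]
ft_force: [1.3, 0.4, 0.2]
gripper_width: 0.0
```

```bash
python3 - <<'E'
from plan import *
from h import *
s=st();R=s["tool_rot"];x,y,w,h,k=290,130,110,100,6
print(R.round(3).tolist())
for d in(0,-.013,-.03): print(d,((proj("scene",s["position"]+R[:,2]*d)-[x,y])*k).round(0).tolist())
cv2.imwrite(f"pics/shut.png",cv2.resize(optics.snapshot("scene")[y:y+h,x:x+w],None,fx=k,fy=k,interpolation=cv2.INTER_CUBIC))
E
```

```text
t 5.65 q [  23.9   21.3  -56.4  117.8   31.7   38.3 -118.2] p [0.5149 0.1963 0.1375] w 0.0 f [1.3 0.4 0.2]
[[0.887, 0.393, 0.243], [0.379, -0.92, 0.103], [0.264, 0.001, -0.964]]
0 [[286.0, 373.0]]
-0.013 [[280.0, 349.0]]
-0.03 [[271.0, 316.0]]
```

View pics/shut.png

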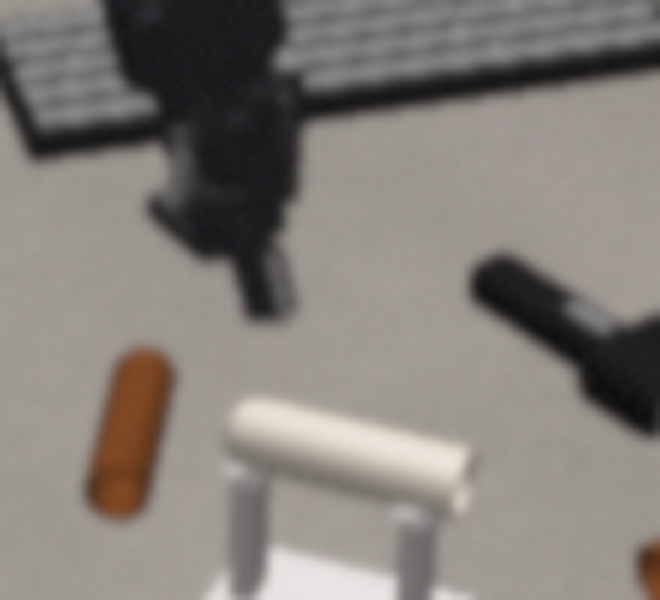

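The shut tips are at (272,318), which is exactly 30 mm behind the reported TCP along tool z. So the real grasp point is about 50 mm behind the reported TCP. Replanning with that offset.

```bash
python3 kin.py; cat > cfg.py <<'E'
from ik import *
G=.050;off=.014
a=np.radians(23);u=np.array([np.cos(a),np.sin(a),0]);t0=np.array([.5395,.2075,.1]);pk=np.array([.583,-.255,.05])
E
python3 - <<'E'
from cfg import *
from plan import *
s=st()
for bd in (5,10,15,20):
    b=np.radians(bd)
    R=tool(u,[0,0,-1],b);g=t0-off*u
    q,e,o=ik(g+G*R[:,2],R,s["q"],.01)
    print("beta",bd,"grasp",q.round(0),round(e,4),round(o,3))
    for psi in (-30,-20,-10,0):
      for hz in (.002,.145):
        h=np.array([np.cos(np.radians(psi)),np.sin(np.radians(psi)),0])
        Rf=tool([0,0,-1],h,b);gf=pk+[0,0,.0575+off+hz]
        best=None
        for q5 in (120,180,220):
          for q1 in (0,30):
            for q2 in(20,50):
              for q3 in (-40,0):
                x=ik(gf+G*Rf[:,2],Rf,[q1,q2,q3,100,q5,50,-100],.005)
                if x[1]<.003 and x[2]<.02:
                    c=np.min(np.minimum(x[0]-LO,HI-x[0]))
                    if best is None or c>best[0]: best=(c,x)
        if best: print("   psi",psi,hz,best[1][0].round(0),round(best[0],0))
b=np.radians(15);R=tool(u,[0,0,-1],b);g=t0-off*u;tcp=g+G*R[:,2]
print(tcp);rows(s["position"],s["tool_rot"],[(tcp,R,8)],0)
E
```

```text
ori cost 1.3949637758037324e-06 (-1, -1, -1, -1) [ 6.2832e+00  1.5708e+00  3.0660e-01  5.0920e-01  4.8150e-01  3.4030e-01
  1.3000e-03 -3.8000e-03  2.0200e-02  5.3000e-03 -1.2000e-02 -1.2000e-02
 -4.0000e-03]
[ 1.8  3.5  0.8 -0.5  3.4  0.7  2.5 -0.4  0.1  0.2 -2.7 -1.6 -1.7 -1.2
  2.3 -1.8 -1.2  2.2  3.4  0.9 -1.6  0.4  1.1 -0.7  0.5  1.1 -0.7  3.4
  0.7 -1.6  0.  -0.   0.2  0.1 -0.1 -0.1 -0. ]
t 5.7 q [  23.9   21.3  -56.4  117.8   31.7   38.3 -118.2] p [0.5149 0.1962 0.1375] w -0.0002 f [-0.1  0.1  0.2]
beta 5 grasp [  14.   35.  -48.  110.   38.   45. -122.] 0.0 0.0
   psi -30 0.002 [ 37.  54. -22. 132. 172.  91. -73.] 16.0
   psi -30 0.145 [ 36.  30. -23. 136. 164.  73. -75.] 11.0
   psi -20 0.002 [ 42.  54. -20. 132. 189.  86. -74.] 15.0
   psi -20 0.145 [ 11.  29.  14. 136. 184.  71. -98.] 11.0
   psi -10 0.002 [  11.   56.   21.  130.  194.   93. -106.] 17.0
   psi -10 0.145 [  18.   30.   15.  134.  203.   73. -103.] 13.0
   psi 0 0.002 [  19.   55.   20.  127.  211.   94. -104.] 20.0
   psi 0 0.145 [  21.   32.   20.  131.  219.   77. -110.] 16.0
beta 10 grasp [  14.   33.  
[... 1283 characters left out ...]
psi -20 0.002 [  11.   42.   13.  133.  185.   64. -100.] 14.0
   psi -20 0.145 [   7.   19.   18.  134.  189.   42. -100.] 13.0
   psi -10 0.002 [  19.   42.   13.  131.  202.   66. -102.] 16.0
   psi -10 0.145 [  16.   19.   16.  132.  211.   46. -111.] 15.0
   psi 0 0.002 [  21.   43.   17.  128.  219.   69. -106.] 19.0
   psi 0 0.145 [  42.   20.   -6.  129.  230.   46. -113.] 18.0
[0.53852514 0.2070862  0.05170371]
0, 0, 11, 0, 0, 0, 0, 1, 0, 11, 0, 0, 0, 0, 0, 0, 12, 0, 0, 0, 0, 0, 0, 11, 0, 0, 0, 0, 0, 0, 11, 0, 0, 0, 0, 1, -1, 11, 0, 0, 0, 0, 0, 0, 11, 0, -0.01, 0, 0, 0, 0, 12, 0, 0, 0, 0
end [0.5381 0.2071 0.0512] [[0.889, 0.393, 0.235], [0.38, -0.92, 0.099], [0.255, 0.001, -0.967]]
```

{"method": "play_rows", "body": {"series": [0,0,0,0,0,0,0,0,0,0,0,0,0,0,0,0,0,0,0,0,0,0,0,0,0,0,0,0,0,0,11,0,0,0,0,1,0,11,0,0,0,0,0,0,12,0,0,0,0,0,0,11,0,0,0,0]}}

```text
clock: 6.5
position: [0.5271, 0.2011, 0.0941]
tool_rot: [[0.887, 0.393, 0.244], [0.379, -0.92, 0.103], [0.265, 0.001, -0.964]]
ft_force: [0.1, 0.1, -0.7]
gripper_width: 0.0855
```

{"method": "play_rows", "body": {"series": [0,0,11,0,0,0,0,1,-1,11,0,0,0,0,0,0,11,0,0,0,0,0,0,12,0,0,0,0,0,0,0,0,0,0,0]}}

```text
clock: 7.0
position: [0.538, 0.207, 0.05]
tool_rot: [[0.887, 0.393, 0.242], [0.379, -0.92, 0.103], [0.263, 0.001, -0.965]]
ft_force: [-0.0, -0.1, -0.2]
gripper_width: 0.0852
```

```bash
python3 - <<'E'
from cfg import *
from plan import *
from h import *
s=st();R=s["tool_rot"];print(R.round(3).tolist())
rows(s["position"],R,[((t0-off*u)+G*R[:,2],R,1)],0)
x,y,w,h,k=290,150,110,100,6
cv2.imwrite(f"pics/g3.png",cv2.resize(optics.snapshot("scene")[y:y+h,x:x+w],None,fx=k,fy=k,interpolation=cv2.INTER_CUBIC))
E
```

```text
t 7.0 q [  12.5   30.6  -44.7  117.8   45.2   31.1 -129.6] p [0.538 0.207 0.05 ] w 0.0852 f [-0.  -0.1 -0.2]
[[0.887, 0.393, 0.242], [0.379, -0.92, 0.103], [0.263, 0.001, -0.965]]
1, 0, -2, 0, 0, 0, 0
end [0.5384 0.2072 0.0522] [[0.887, 0.393, 0.242], [0.379, -0.92, 0.103], [0.263, 0.001, -0.965]]
```

View pics/g3.png

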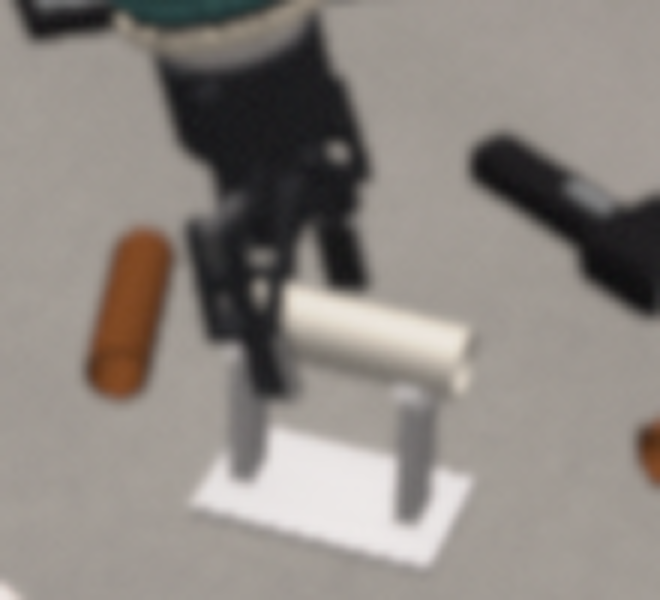

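The fingers now straddle the tube between the rests (near tip 270,390). Closing.

{"method": "play_rows", "body": {"series": [0,0,0,0,0,0,255,0,0,0,0,0,0,255,0,0,0,0,0,0,255,0,0,0,0,0,0,255,0,0,0,0,0,0,255,0,0,0,0,0,0,255,0,0,0,0,0,0,255], "newtons": 40}}

```text
clock: 7.75
position: [0.5379, 0.2087, 0.0522]
tool_rot: [[0.886, 0.395, 0.244], [0.38, -0.919, 0.105], [0.266, -0.0, -0.964]]
ft_force: [-9.2, 5.6, 9.0]
gripper_width: 0.0319
```

```bash
python3 - <<'E'
from cfg import *
from plan import *
from h import *
s=st();R=s["tool_rot"]
x,y,w,h,k=290,150,110,100,6
cv2.imwrite(f"pics/g4.png",cv2.resize(optics.snapshot("scene")[y:y+h,x:x+w],None,fx=k,fy=k,interpolation=cv2.INTER_CUBIC))
# lift: world z up 0.15 in 5 rows
rows(s["position"],R,[(s["position"]+[-.03,-.02,.16],R,7)],255)
E
```

```text
t 7.75 q [  12.6   30.4  -45.   117.8   45.    31.2 -129.5] p [0.5379 0.2087 0.0522] w 0.0319 f [-9.2  5.6  9. ]
1, 1, -23, 0, 0, 0, 255, 1, 1, -24, 0, 0, 0, 255, 2, 1, -23, 0, 0, 0, 255, 1, 1, -24, 0, 0, 0, 255, 1, 1, -23, 0, 0, 0, 255, 1, 1, -23, 0, 0, 0, 255, 1, 1, -24, 0, 0, 0, 255
end [0.5077 0.1881 0.2124] [[0.886, 0.395, 0.244], [0.38, -0.919, 0.105], [0.266, -0.0, -0.964]]
```

View pics/g4.png

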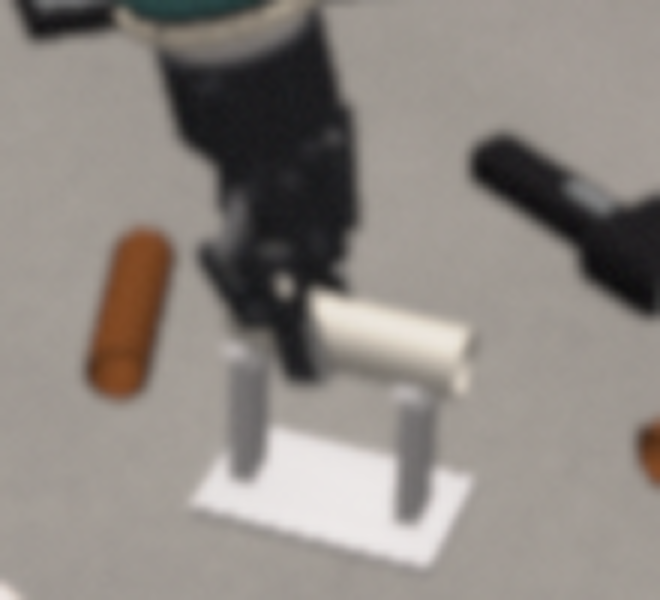

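Gripped at 32 mm. Lifting.

{"method": "play_rows", "body": {"series": [0,0,-8,0,0,0,255,1,1,-15,0,0,0,255,1,1,-22,0,0,0,255,1,1,-24,0,0,0,255,1,1,-24,0,0,0,255,1,1,-24,0,0,0,255,1,1,-24,0,0,0,255,1,1,-24,0,0,0,255]}}

```text
clock: 8.6
position: [0.5066, 0.186, 0.2136]
tool_rot: [[0.887, 0.393, 0.244], [0.379, -0.92, 0.102], [0.264, 0.002, -0.964]]
ft_force: [0.0, -0.8, -1.4]
gripper_width: 0.0316
```

```bash
python3 - <<'E'
from cfg import *
from plan import *
from h import *
s=st();R=s["tool_rot"];print(R.round(3).tolist())
for n,(x,y,w,h,k) in {"scene":(270,90,140,120,5),"top":(200,190,130,110,5)}.items():
    cv2.imwrite(f"pics/lift_{n}.png",cv2.resize(optics.snapshot(n)[y:y+h,x:x+w],None,fx=k,fy=k,interpolation=cv2.INTER_CUBIC))
E
```

```text
t 8.6 q [  34.9   13.9  -65.3  114.6   19.7   45.5 -107.1] p [0.5066 0.186  0.2136] w 0.0316 f [ 0.  -0.8 -1.4]
[[0.887, 0.393, 0.244], [0.379, -0.92, 0.102], [0.264, 0.002, -0.964]]
```

View pics/lift_scene.png

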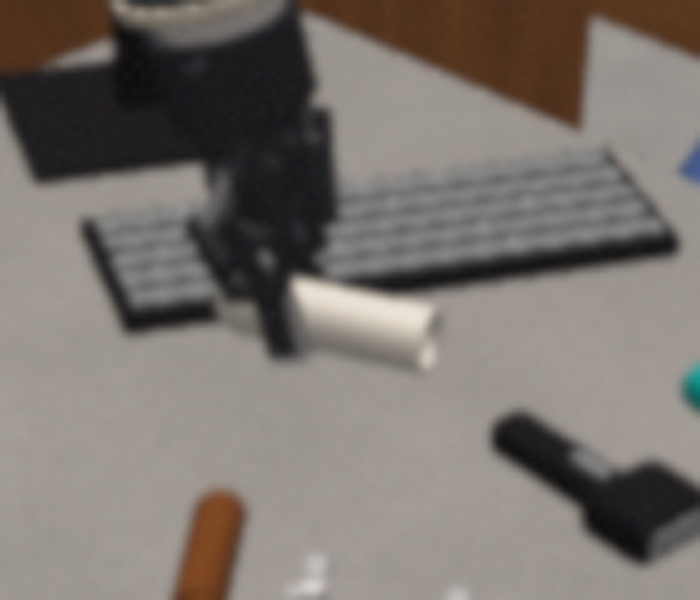

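View pics/lift_top.png

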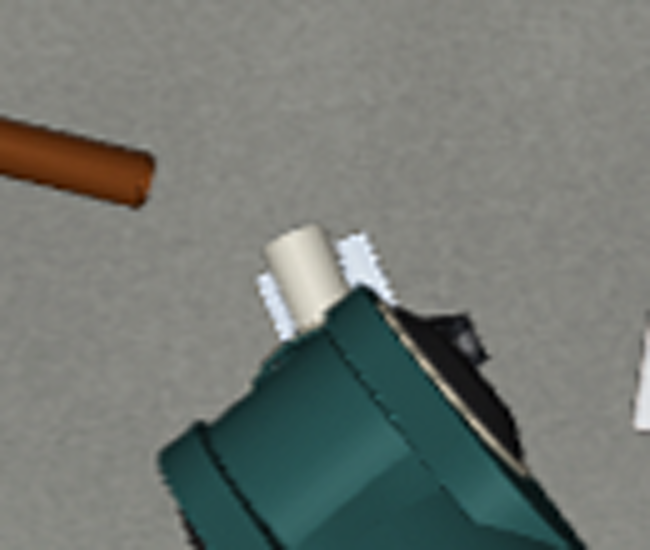

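```bash
python3 - <<'E'
from cfg import *
from h import *
p=np.array([.5066,.186,.2136]);R=np.array([[0.887,0.393,0.244],[0.379,-0.92,0.102],[0.264,0.002,-0.964]])
us=src((429,340),270,90,5);ut=src((293,240),200,190,5)
g=lambda X:np.concatenate([proj("top",X)[0]-ut,proj("scene",X)[0]-us])
r=least_squares(g,[.57,.2,.25]);print("mouth",r.x,r.fun.round(2));m=r.x
b=np.radians(15);tx=R@[np.cos(b),0,np.sin(b)]
exp=p-G*R[:,2]+(off+.0575)*tx;print("exp",exp,"tool-frame diff",(R.T@(m-exp)*1000).round(1), "tx",tx)
print(proj("scene",exp),us,proj("top",exp),ut)
c=p-G*R[:,2]+(off-.0575)*tx;print("closed exp crop",(proj("scene",c)-[270,90])*5)
E
```

```text
mouth [0.56292223 0.20776159 0.26192883] [ 0.17  0.15  0.23 -0.04]
exp [0.56017486 0.20896271 0.26219345] tool-frame diff [1.9 2.2 0.8] tx [0.91992805 0.39248543 0.00550286]
[[355.1554501  156.88089676]] [355.4 157.6] [[257.87226902 238.82547222]] [258.2 237.6]
closed exp crop [[216.19430058 290.10236178]]
```

```bash
cat > path.py <<'E'
from cfg import *
from plan import *
b=np.radians(15)
def final(psi,hz,q0,mouth_off=np.zeros(3)):
    h=np.array([np.cos(np.radians(psi)),np.sin(np.radians(psi)),0])
    Rf=tool([0,0,-1],h,b);P=pk+[0,0,.0575+off+hz]+G*Rf[:,2]
    return P,Rf,ik(P,Rf,q0,.02)
E
python3 - <<'E'
from path import *
s=st();q0=s["q"]
for seed in ([17,23,16,133,208,55,-107],[45,23,-15,133,208,55,-95],[60,23,-30,130,205,55,-90]):
  for psi in (-10,-20):
    P,Rf,(qf,e,o)=final(psi,.15,np.array(seed,float));print(psi,qf.round(0),e,o,P.round(3))
    pr=None;mx=0;zmin=9;xs=[]
    for k in np.linspace(0,1,41):
        p,R=fk(q0+(qf-q0)*k,par,sg)
        if pr: mx=max(mx,np.linalg.norm(Ro.from_matrix(pr[1].T@R).as_rotvec()));
        pr=(p,R)
        g=p-G*R[:,2];tx=R@[np.cos(b),0,np.sin(b)];m=g+(.0575+off)*tx
        if round(k*40)%8==0: xs.append((p.round(2).tolist(),m.round(2).tolist(),R[:,2].round(1).tolist()))
    print(mx);[print("  ",x) for x in xs]
E
```

```text
t 8.7 q [  35.    13.7  -65.4  114.5   19.8   45.5 -107.1] p [0.5078 0.1861 0.2152] w 0.032 f [-0.2  0.1 -0.7]
-10 [  17.   22.   16.  133.  208.   54. -108.] 1.624085727630536e-07 8.927748934596545e-07 [ 0.631 -0.263  0.259]
0.07444846223246136
   ([0.52, 0.19, 0.21], [0.57, 0.21, 0.26], [0.2, 0.1, -1.0])
   ([0.59, -0.06, 0.2], [0.63, -0.0, 0.24], [0.4, -0.4, -0.8])
   ([0.63, -0.24, 0.25], [0.66, -0.16, 0.25], [0.5, -0.6, -0.5])
   ([0.66, -0.32, 0.31], [0.66, -0.25, 0.27], [0.7, -0.7, -0.3])
   ([0.67, -0.31, 0.32], [0.64, -0.27, 0.26], [0.9, -0.5, -0.1])
   ([0.63, -0.26, 0.26], [0.58, -0.26, 0.2], [1.0, -0.2, -0.3])
-20 [  9.  21.  16. 135. 187.  51. -99.] 2.5887169250631376e-06 1.8573549823105657e-05 [ 0.628 -0.272  0.259]
0.06906935875667893
   ([0.52, 0.19, 0.21], [0.57, 0.21, 0.26], [0.2, 0.1, -1.0])
   ([0.58, -0.03, 0.19], [0.62, 0.02, 0.22], [0.4, -0.3, -0.9])
   ([0.61, -0.2, 0.22], [0.64, -0.12, 0.23], [0.5, -0.6, -0.6])
   ([0.63, -0.29, 0.27], [0.64, -0.22, 0.24], [0.6, -0.7, -0.4])
   ([0.65, -0.3, 0.29], [0.62, -0.25, 0.23], [0.8, -0.6, -0.2])
   ([0.63, -0.27, 0.2
[... 1384 characters left out ...]

   ([0.66, -0.29, 0.3], [0.66, -0.22, 0.26], [0.7, -0.6, -0.4])
   ([0.66, -0.3, 0.3], [0.63, -0.26, 0.25], [0.9, -0.4, -0.2])
   ([0.63, -0.26, 0.26], [0.58, -0.26, 0.2], [1.0, -0.2, -0.3])
-20 [ 49.  22. -29. 135. 179.  49. -79.] 3.162466301537593e-06 2.326720617234517e-05 [ 0.628 -0.272  0.259]
0.06782515345283768
   ([0.52, 0.19, 0.21], [0.57, 0.21, 0.26], [0.2, 0.1, -1.0])
   ([0.57, -0.01, 0.2], [0.61, 0.04, 0.23], [0.4, -0.3, -0.9])
   ([0.61, -0.17, 0.22], [0.63, -0.1, 0.23], [0.5, -0.5, -0.7])
   ([0.63, -0.27, 0.26], [0.63, -0.2, 0.23], [0.7, -0.6, -0.5])
   ([0.64, -0.3, 0.28], [0.61, -0.25, 0.23], [0.8, -0.5, -0.3])
   ([0.63, -0.27, 0.26], [0.58, -0.26, 0.2], [0.9, -0.3, -0.3])
```

```bash
python3 - <<'E'
from path import *
s=st();q0=s["q"]
P,Rf,(qf,e,o)=final(-15,.15,np.array([50,23,-22,133,200,50,-92.]));print(qf.round(0),P)
N=32;pf0,_=fk(q0,par,sg);way=[]
for k in np.arange(1,N+1)/N:
    p,R=fk(q0+(qf-q0)*k,par,sg);p=p+(s["position"]-pf0)*(1-k)+[0,0,.05*np.sin(np.pi*k)];way.append((p,R,1))
rows(s["position"],s["tool_rot"],way,255)
E
```

```text
t 8.7 q [  35.    13.7  -65.4  114.5   19.8   45.5 -107.1] p [0.5078 0.1861 0.2152] w 0.032 f [-0.2  0.1 -0.7]
[ 47.  21. -22. 135. 192.  48. -88.] [ 0.62965064 -0.2675      0.25855905]
-2, 38, 1, -0.07, 0, -0.05, 255, -4, 36, 1, -0.07, 0, -0.05, 255, -6, 36, 3, -0.07, -0.01, -0.06, 255, -8, 35, 3, -0.07, -0.01, -0.05, 255, -10, 32, 4, -0.07, -0.01, -0.06, 255, -11, 32, 5, -0.06, -0.01, -0.06, 255, -13, 29, 5, -0.06, -0.02, -0.06, 255, -13, 27, 6, -0.06, -0.01, -0.06, 255
-15, 25, 6, -0.06, -0.02, -0.06, 255, -15, 23, 7, -0.06, -0.02, -0.07, 255, -15, 20, 7, -0.05, -0.02, -0.06, 255, -15, 18, 8, -0.06, -0.01, -0.07, 255, -15, 16, 8, -0.05, -0.02, -0.07, 255, -15, 13, 7, -0.04, -0.02, -0.07, 255, -14, 11, 8, -0.05, -0.01, -0.08, 255, -13, 9, 7, -0.04, -0.02, -0.07, 255
-12, 6, 7, -0.05, -0.01, -0.07, 255, -10, 5, 6, -0.04, -0.01, -0.08, 255, -8, 3, 6, -0.04, -0.01, -0.08, 255, -7, 1, 5, -0.04, -0.01, -0.07, 255, -5, 1, 5, -0.03, -0.01, -0.08, 255, -3, -1, 3, -0.04, 0, -0.08, 255, 0, -1, 3, -0.04, 0, -0.07, 255, 1, -1, 2, -0.04, 0, -0.08, 255
4, -2, 1, -0.03, 0, -0.08, 255, 5, -2, 0, -0.04, 0, -0.08, 255, 8, 0, 0, -0.04, 0.01, -0.07, 255, 10, -1, -2, -0.03, 0.01, -0.08, 255, 11, 1, -2, -0.04, 0, -0.07, 255, 13, 2, -3, -0.04, 0.02, -0.07, 255, 14, 4, -4, -0.04, 0.01, -0.07, 255, 16, 5, -4, -0.04, 0.01, -0.07, 255
end [ 0.6299 -0.2672  0.2583] [[-0.248, 0.264, 0.932], [0.07, 0.964, -0.255], [-0.966, 0.002, -0.258]]
```

{"method": "play_rows", "body": {"series": [-2,38,1,-0.07,0,-0.05,255,-4,36,1,-0.07,0,-0.05,255,-6,36,3,-0.07,-0.01,-0.06,255,-8,35,3,-0.07,-0.01,-0.05,255,-10,32,4,-0.07,-0.01,-0.06,255,-11,32,5,-0.06,-0.01,-0.06,255,-13,29,5,-0.06,-0.02,-0.06,255,-13,27,6,-0.06,-0.01,-0.06,255]}}

```text
clock: 9.5
position: [0.5892, -0.0772, 0.2423]
tool_rot: [[0.692, 0.567, 0.446], [0.719, -0.591, -0.366], [0.056, 0.574, -0.817]]
ft_force: [0.6, 1.0, -1.1]
gripper_width: 0.0318
```

```bash
python3 -c "
from plan import *
st()"
```

```text
t 9.5 q [ 38.1  11.  -52.6 117.4  54.3  45.6 -93.3] p [ 0.5892 -0.0772  0.2423] w 0.0318 f [ 0.6  1.  -1.1]
```

{"method": "play_rows", "body": {"series": [-15,25,6,-0.06,-0.02,-0.06,255,-15,23,7,-0.06,-0.02,-0.07,255,-15,20,7,-0.05,-0.02,-0.06,255,-15,18,8,-0.06,-0.01,-0.07,255,-15,16,8,-0.05,-0.02,-0.07,255,-15,13,7,-0.04,-0.02,-0.07,255,-14,11,8,-0.05,-0.01,-0.08,255,-13,9,7,-0.04,-0.02,-0.07,255]}}

```text
clock: 10.3
position: [0.6318, -0.2486, 0.3098]
tool_rot: [[0.424, 0.661, 0.618], [0.798, 0.049, -0.6], [-0.427, 0.748, -0.507]]
ft_force: [0.8, -1.9, 0.5]
gripper_width: 0.032
```

```bash
python3 -c "
from plan import *
st()"
```

```text
t 10.3 q [ 41.4  10.9 -42.8 121.8  95.5  42.3 -86.9] p [ 0.6318 -0.2486  0.3098] w 0.032 f [ 0.8 -1.9  0.5]
```

Tracking well. Continuing.

{"method": "play_rows", "body": {"series": [-12,6,7,-0.05,-0.01,-0.07,255,-10,5,6,-0.04,-0.01,-0.08,255,-8,3,6,-0.04,-0.01,-0.08,255,-7,1,5,-0.04,-0.01,-0.07,255,-5,1,5,-0.03,-0.01,-0.08,255,-3,-1,3,-0.04,0,-0.08,255,0,-1,3,-0.04,0,-0.07,255,1,-1,2,-0.04,0,-0.08,255]}}

```text
clock: 11.1
position: [0.6503, -0.3026, 0.3271]
tool_rot: [[0.066, 0.585, 0.809], [0.542, 0.66, -0.521], [-0.838, 0.472, -0.273]]
ft_force: [0.3, 0.2, -0.7]
gripper_width: 0.0316
```

```bash
python3 -c "
from plan import *
st()"
```

```text
t 11.1 q [ 48.3  14.1 -37.4 128.3 144.8  41.5 -88.7] p [ 0.6503 -0.3026  0.3271] w 0.0316 f [ 0.3  0.2 -0.7]
```

{"method": "play_rows", "body": {"series": [4,-2,1,-0.03,0,-0.08,255,5,-2,0,-0.04,0,-0.08,255,8,0,0,-0.04,0.01,-0.07,255,10,-1,-2,-0.03,0.01,-0.08,255,11,1,-2,-0.04,0,-0.07,255,13,2,-3,-0.04,0.02,-0.07,255,14,4,-4,-0.04,0.01,-0.07,255,16,5,-4,-0.04,0.01,-0.07,255]}}

```text
clock: 11.9
position: [0.6292, -0.2665, 0.2538]
tool_rot: [[-0.254, 0.261, 0.931], [0.069, 0.965, -0.252], [-0.965, -0.0, -0.263]]
ft_force: [0.2, 0.6, -0.3]
gripper_width: 0.032
```

```bash
python3 - <<'E'
from cfg import *
from plan import *
from h import *
s=st();R=s["tool_rot"];print(R.round(3).tolist())
b=np.radians(15);p=s["position"];g=p-G*R[:,2];tx=R@[np.cos(b),0,np.sin(b)];m=g+(.0575+off)*tx;c=g+(off-.0575)*tx
print("tx",tx.round(3),"mouth exp",m.round(4),"closed",c.round(4))
for n,(x,y,w,h,k) in {"scene":(150,190,160,130,5),"top":(340,170,140,110,5)}.items():
    print(n,((proj(n,[m,c,pk,pk+[0,0,.075]])-[x,y])*k).round(0).tolist())
    cv2.imwrite(f"pics/hov_{n}.png",cv2.resize(optics.snapshot(n)[y:y+h,x:x+w],None,fx=k,fy=k,interpolation=cv2.INTER_CUBIC))
E
```

```text
t 11.9 q [ 55.7  21.4 -33.8 135.1 187.   46.6 -81.2] p [ 0.6292 -0.2665  0.2538] w 0.032 f [ 0.2  0.6 -0.3]
[[-0.254, 0.261, 0.931], [0.069, 0.965, -0.252], [-0.965, -0.0, -0.263]]
tx [-0.004  0.001 -1.   ] mouth exp [ 0.5823 -0.2538  0.1954] closed [ 0.5828 -0.2539  0.3104]
scene [[304.0, 397.0], [261.0, 185.0], [349.0, 628.0], [326.0, 515.0]]
top [[486.0, 311.0], [531.0, 272.0], [439.0, 350.0], [463.0, 330.0]]
```

View pics/hov_scene.png

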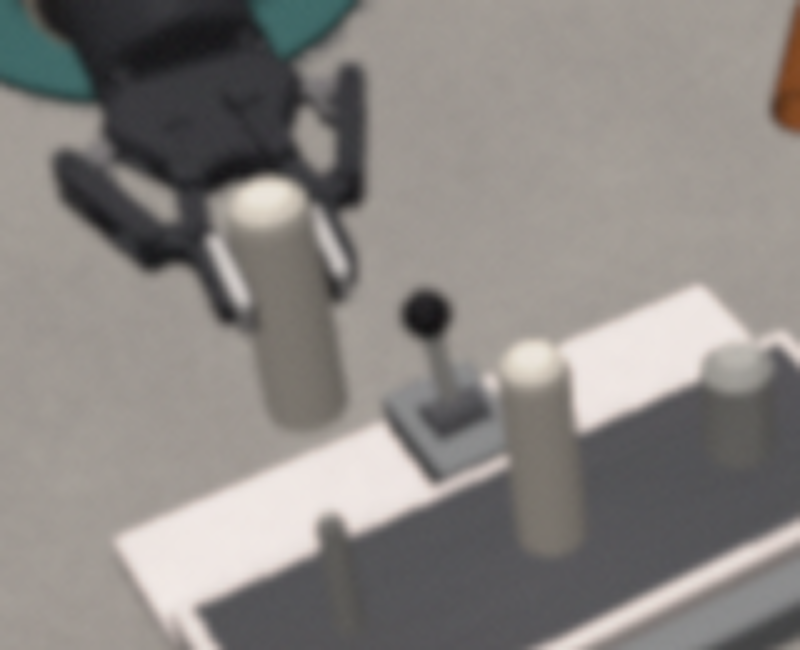

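View pics/hov_top.png

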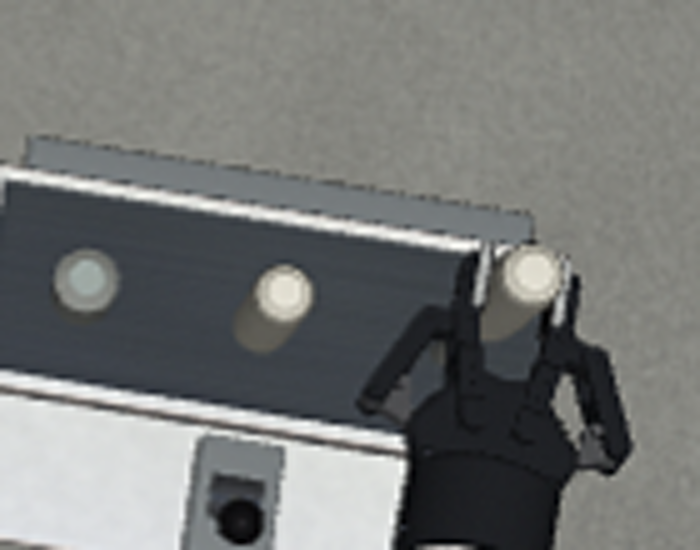

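The tube hangs mouth down over the peg. In the scene crop the rim centre is at about (303,404) against an expected (304,397), and the peg tip is at (330,516). In the top crop the closed end at (533,272) matches the prediction. Lowering in stages.

{"method": "play_rows", "body": {"series": [10,0,3,0,0,0,255,19,0,5,0,0,0,255,19,0,5,0,0,0,255,19,0,5,0,0,0,255,10,0,3,0,0,0,255,0,0,0,0,0,0,255]}}

```text
clock: 12.6
position: [0.6299, -0.2666, 0.1733]
tool_rot: [[-0.253, 0.264, 0.931], [0.073, 0.964, -0.254], [-0.965, 0.004, -0.263]]
ft_force: [0.7, -0.4, -0.2]
gripper_width: 0.0319
```

```bash
cat > chk.py <<'E'
import sys
from cfg import *
from plan import *
from h import *
tag=sys.argv[1]
s=st();R=s["tool_rot"];print(R.round(3).tolist())
b=np.radians(15);p=s["position"];g=p-G*R[:,2];tx=R@[np.cos(b),0,np.sin(b)];m=g+(.0575+off)*tx;c=g+(off-.0575)*tx
print("tx",tx.round(3),"mouth exp",m.round(4),"torque",s["wrist_torque"].round(2))
n,(x,y,w,h,k)="scene",(150,200,130,130,5)
print(n,((proj(n,[m,c,pk,pk+[0,0,.075]])-[x,y])*k).round(0).tolist())
a=cv2.resize(optics.snapshot(n)[y:y+h,x:x+w],None,fx=k,fy=k,interpolation=cv2.INTER_CUBIC)
cv2.imwrite(f"pics/{tag}.png",a[:600])
E
python3 chk.py low1
```

```text
t 12.6 q [ 52.6  34.4 -30.7 135.5 187.   58.2 -74.8] p [ 0.6299 -0.2666  0.1733] w 0.0319 f [ 0.7 -0.4 -0.2]
[[-0.253, 0.264, 0.931], [0.073, 0.964, -0.254], [-0.965, 0.004, -0.263]]
tx [-0.004  0.005 -1.   ] mouth exp [ 0.5831 -0.2535  0.115 ] torque [0.26 1.04 0.  ]
scene [[332.0, 479.0], [293.0, 288.0], [349.0, 578.0], [326.0, 465.0]]
```

View pics/low1.png

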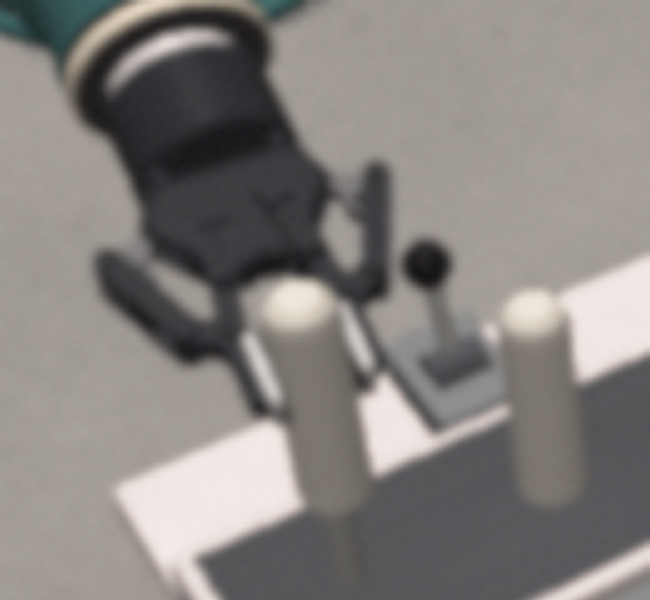

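The rim centre is at (333,486), with the peg inside it and no contact force. Lowering on.

{"method": "play_rows", "body": {"series": [10,0,3,0,0,0,255,14,0,4,0,0,0,255,14,0,4,0,0,0,255,8,0,2,0,0,0,255,5,0,1,0,0,0,255,0,0,0,0,0,0,255]}}

```text
clock: 13.25
position: [0.6299, -0.2669, 0.1217]
tool_rot: [[-0.252, 0.264, 0.931], [0.071, 0.965, -0.254], [-0.965, 0.002, -0.262]]
ft_force: [-0.3, 0.1, 0.2]
gripper_width: 0.0319
```

```bash
python3 chk.py low2
```

```text
t 13.25 q [ 51.2  42.8 -28.5 134.6 188.8  64.9 -71.7] p [ 0.6299 -0.2669  0.1217] w 0.0319 f [-0.3  0.1  0.2]
[[-0.252, 0.264, 0.931], [0.071, 0.965, -0.254], [-0.965, 0.002, -0.262]]
tx [-0.003  0.003 -1.   ] mouth exp [ 0.5832 -0.2539  0.0633] torque [ 0.35  1.13 -0.02]
scene [[347.0, 558.0], [311.0, 378.0], [349.0, 578.0], [326.0, 465.0]]
```

View pics/low2.png

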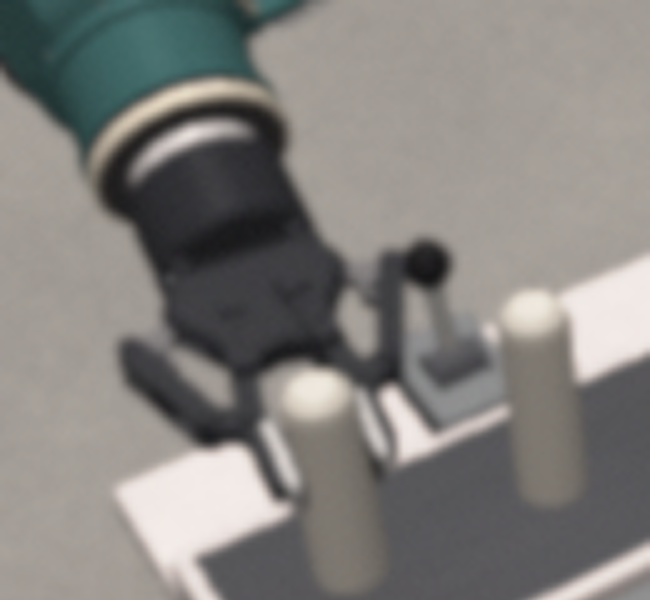

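{"method": "play_rows", "body": {"series": [3,0,1,0,0,0,255,3,0,1,0,0,0,255,2,0,0,0,0,0,255,0,0,0,0,0,0,255]}}

```text
clock: 13.7
position: [0.6297, -0.2668, 0.1135]
tool_rot: [[-0.252, 0.264, 0.931], [0.071, 0.965, -0.254], [-0.965, 0.002, -0.262]]
ft_force: [0.1, 0.4, -0.8]
gripper_width: 0.0319
```

{"method": "play_rows", "body": {"series": [1,0,0,0,0,0,255,1,0,0,0,0,0,255,0,0,0,0,0,0,255]}}

```text
clock: 14.0
position: [0.6292, -0.2666, 0.1117]
tool_rot: [[-0.252, 0.264, 0.931], [0.071, 0.965, -0.254], [-0.965, 0.002, -0.262]]
ft_force: [0.5, 0.2, -1.1]
gripper_width: 0.0316
```

{"method": "play_rows", "body": {"series": [1,0,0,0,0,0,255,1,0,0,0,0,0,255,0,0,0,0,0,0,255]}}

```text
clock: 14.3
position: [0.6288, -0.2665, 0.1099]
tool_rot: [[-0.252, 0.264, 0.931], [0.071, 0.965, -0.254], [-0.965, 0.002, -0.261]]
ft_force: [-0.6, -0.5, -0.0]
gripper_width: 0.032
```

{"method": "play_rows", "body": {"series": [1,0,0,0,0,0,255,0,0,0,0,0,0,255]}}

```text
clock: 14.5
position: [0.629, -0.2666, 0.1099]
tool_rot: [[-0.25, 0.264, 0.932], [0.07, 0.965, -0.254], [-0.966, 0.002, -0.259]]
ft_force: [-2.4, 0.0, 8.0]
gripper_width: 0.0321
```

{"method": "play_rows", "body": {"series": [1,0,0,0,0,0,255,0,0,0,0,0,0,255]}}

```text
clock: 14.7
position: [0.6292, -0.2666, 0.11]
tool_rot: [[-0.248, 0.264, 0.932], [0.069, 0.965, -0.254], [-0.966, 0.001, -0.257]]
ft_force: [-3.7, 0.6, 16.2]
gripper_width: 0.0317
```

Contact: Fz rose to 8 and then 16 N with z stuck, at an expected rim height of about 0.051. I'll relieve it slightly and look.

{"method": "play_rows", "body": {"series": [-1.5,0,0,0,0,0,255,0,0,0,0,0,0,255]}}

```text
clock: 14.9
position: [0.6289, -0.2665, 0.1099]
tool_rot: [[-0.251, 0.264, 0.931], [0.07, 0.965, -0.254], [-0.965, 0.002, -0.261]]
ft_force: [0.3, 0.0, 2.6]
gripper_width: 0.0323
```

```bash
python3 chk.py low3
```

```text
t 14.9 q [ 50.9  44.8 -28.  134.4 189.4  66.5 -71.1] p [ 0.6289 -0.2665  0.1099] w 0.0323 f [0.3 0.  2.6]
[[-0.251, 0.264, 0.931], [0.07, 0.965, -0.254], [-0.965, 0.002, -0.261]]
tx [-0.001  0.002 -1.   ] mouth exp [ 0.5822 -0.2536  0.0514] torque [0.14 0.35 0.01]
scene [[350.0, 573.0], [314.0, 396.0], [349.0, 578.0], [326.0, 465.0]]
```

View pics/low3.png

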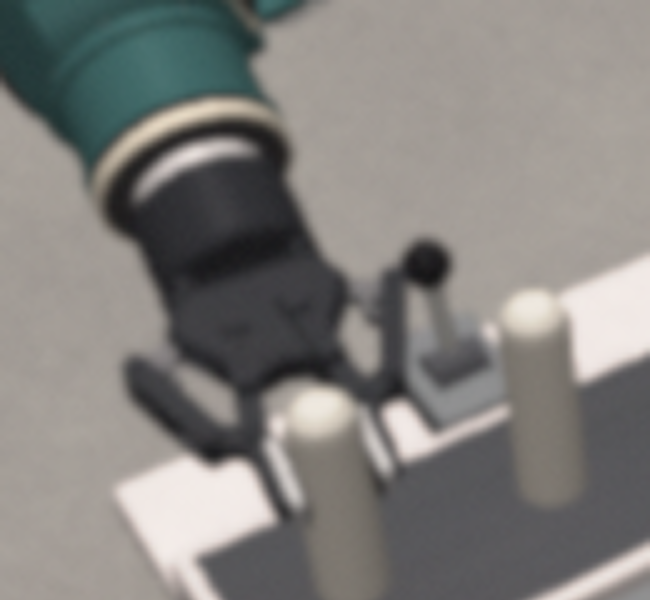

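{"method": "play_rows", "body": {"series": [0,0,0,0,0,0,140,0,0,0,0,0,0,130,0,0,0,0,0,0,110,0,0,0,0,0,0,90,0,0,0,0,0,0,90]}}

```text
clock: 15.45
position: [0.6286, -0.2665, 0.1093]
tool_rot: [[-0.252, 0.264, 0.931], [0.071, 0.965, -0.254], [-0.965, 0.002, -0.262]]
ft_force: [-0.3, 0.2, -0.2]
gripper_width: 0.0554
```

```bash
python3 chk.py rel; python3 - <<'E'
from h import *
n,(x,y,w,h,k)="top",(340,170,140,110,5)
cv2.imwrite("pics/rel_top.png",cv2.resize(optics.snapshot(n)[y:y+h,x:x+w],None,fx=k,fy=k,interpolation=cv2.INTER_CUBIC))
E
```

```text
t 15.45 q [ 50.9  44.8 -28.  134.4 189.3  66.4 -71.1] p [ 0.6286 -0.2665  0.1093] w 0.0554 f [-0.3  0.2 -0.2]
[[-0.252, 0.264, 0.931], [0.071, 0.965, -0.254], [-0.965, 0.002, -0.262]]
tx [-0.002  0.003 -1.   ] mouth exp [ 0.5819 -0.2536  0.0509] torque [ 0.26  0.96 -0.02]
scene [[350.0, 574.0], [314.0, 397.0], [349.0, 578.0], [326.0, 465.0]]
```

View pics/rel.png

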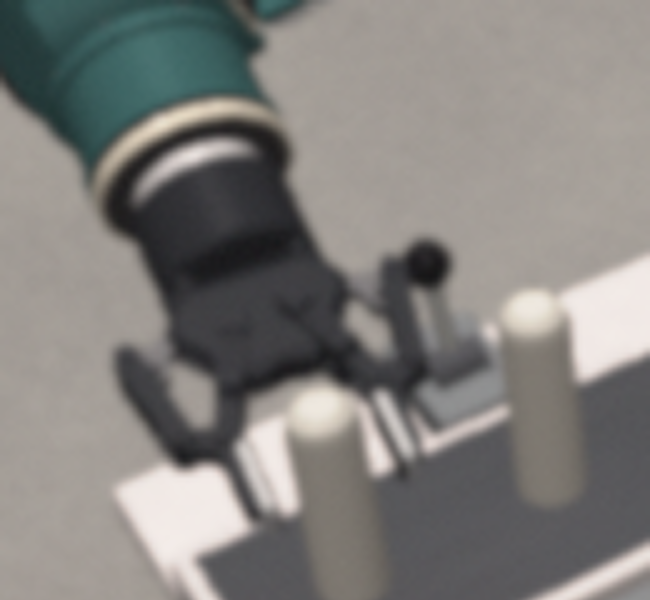

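View pics/rel_top.png

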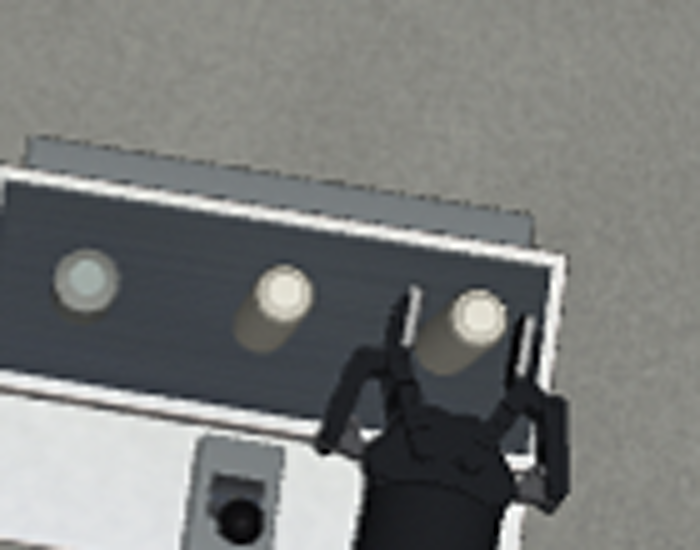

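The tube stands on the deck with clear gaps on both sides (top crop: tube 478,318; pads at 412 and 527). Planning the retreat and the lever push.

```bash
python3 kin.py|tail -1; python3 - <<'E'
from path import *
s=st();q0=s["q"];ball=np.array([.4827,-.1314,.102])
d=np.array([np.cos(-.1725),np.sin(-.1725),0])
for dn in (15,30,45,60,75):
    bb=np.radians(dn);z=d*np.cos(bb)-np.array([0,0,np.sin(bb)]);R=frame(z,[.17,.985,0])
    for nm,tip in (("behind",ball-.045*d),("over",ball-.045*d+[0,0,.1]),("end",ball+.045*d)):
        tip=tip+[0,0,-.004]
        q,e,o=ik(tip+.03*z,R,q0,.01);print(dn,nm,q.round(0),round(e,3),round(o,2))
E
```

```text
0.1  0.9  0.   0.   0.   0.  -0.1 -0.1  0. ]
t 15.55 q [ 50.9  44.8 -28.  134.4 189.3  66.4 -71.1] p [ 0.6286 -0.2665  0.1094] w 0.0552 f [-0.1 -0.9 -0. ]
15 behind [ 24.  67.   4. 145. 204. 113. -82.] 0.062 0.15
15 over [ -20.   48.   70.  145.  225.   91. -135.] 0.079 0.23
15 end [ -41.   89.   58.  145.  170.   94. -160.] 0.011 0.01
30 behind [ -31.   64.   70.  145.  219.   82. -148.] 0.062 0.16
30 over [  92.   -1.  -71.  145.  219.   20. -121.] 0.044 0.15
30 end [ 75.  60. -71. 145. 158.  60. -26.] 0.003 0.01
45 behind [ -41.   41.   70.  145.  234.   48. -151.] 0.025 0.08
45 over [  89.   -9.  -69.  145.  246.   15. -154.] 0.008 0.03
45 end [ 38.  23. -28. 140. 167.  26. -70.] 0.0 0.0
60 behind [ 65.  17. -57. 142. 101.  13.  -5.] 0.0 0.0
60 over [  5.  -3.   8. 137.  -6.  16.  99.] 0.0 0.0
60 end [ 70.  35. -70. 131.  90.  31.  14.] 0.0 0.0
75 behind [ 73.  27. -71. 132.  53.  34.  44.] 0.0 0.0
75 over [ 81.   6. -71. 127.   8.  37.  85.] 0.0 0.0
75 end [ 67.  40. -71. 120.  61.  45.  41.] 0.0 0.0
```

Pushing with a horizontal tool isn't reachable there. I'll retreat, unwind to tool-down (the reverse of the earlier flip), shut the fingers and push the ball with them.

```bash
cat > lev.py <<'E'
from path import *
ball=np.array([.4827,-.1314,.102]);d=np.array([np.cos(-.1725),np.sin(-.1725),0])
bb=np.radians(10);RL=tool(d,[0,0,-1],bb)
def tcp_tip(t): return np.array(t)+.03*RL[:,2]
E
python3 - <<'E'
from lev import *
s=st();q0=s["q"]
R0=s["tool_rot"];p1=s["position"]-.08*R0[:,2];q1,e,o=ik(p1,R0,q0,.02);print("retreat",p1.round(3),q1.round(0),e,o)
p2=p1+[0,0,.10];q2,e,o=ik(p2,R0,q1,.02);print("up",p2.round(3),q2.round(0),e,o)
pt=tcp_tip(ball-.05*d+[0,0,.10]);qf,e,o=ik(pt,RL,np.array([45,0,-35,118,10,50,-78.]),.02);print("over",pt.round(3),qf.round(0),e,o)
for t in (ball-.05*d-[0,0,.02],ball+.03*d-[0,0,.02]): print(ik(tcp_tip(t),RL,qf,.02)[0].round(0))
N=34;mx=0
for k in range(N+1):
    p,R=fk(q1+(qf-q1)*k/N,par,sg)
    if k: mx=max(mx,np.linalg.norm(Ro.from_matrix(Rp.T@R).as_rotvec()))
    Rp=R
    if k%4==0: print(p.round(3),"tip",(p-.03*R[:,2]).round(3),"body",(p-.15*R[:,2]).round(2),R[:,2].round(2))
print(mx)
rows(s["position"],R0,[(p1,R0,4)],90)
E
```

```text
t 15.55 q [ 50.9  44.8 -28.  134.4 189.3  66.4 -71.1] p [ 0.6286 -0.2665  0.1094] w 0.0552 f [-0.1 -0.9 -0. ]
retreat [ 0.554 -0.246  0.13 ] [ 54.  41. -28. 144. 192.  72. -72.] 7.80188262728449e-07 1.6856540533168455e-06
up [ 0.554 -0.246  0.23 ] [ 57.  20. -31. 145. 190.  56. -83.] 3.5046571303306023e-06 1.662361017662869e-05
over [ 0.439 -0.124  0.172] [ 45.   4. -34. 124.   3.  43. -90.] 1.112915258769321e-06 4.863244156018875e-06
[  35.   17.  -25.  130.   16.   26. -102.]
[  32.   24.  -23.  119.   18.   30. -103.]
[ 0.554 -0.246  0.13 ] tip [ 0.526 -0.239  0.138] body [ 0.41 -0.21  0.17] [ 0.93 -0.25 -0.26]
[ 0.527 -0.347  0.133] tip [ 0.504 -0.331  0.143] body [ 0.41 -0.27  0.18] [ 0.78 -0.54 -0.32]
[ 0.477 -0.417  0.141] tip [ 0.46  -0.395  0.152] body [ 0.39 -0.31  0.2 ] [ 0.56 -0.74 -0.38]
[ 0.417 -0.45   0.145] tip [ 0.407 -0.425  0.158] body [ 0.37 -0.32  0.21] [ 0.32 -0.83 -0.45]
[ 0.363 -0.443  0.141] tip [ 0.36  -0.419  0.158] body [ 0.35 -0.32  0.23] [ 0.1  -0.82 -0.56]
[ 0.33  -0.403  0.132] tip [ 0.331 -0.381  0.153] body [ 0.34 -0.3   0.24] [-0.05 -0.72 -0.69]
[ 0.325 -0.337  0.124] tip [ 0.329 -0.32   0.149] body [ 0.34 -0.25  0.25] [-0.11 -0.55 -0.83]
[ 0.352 -0.255  0.127] tip [ 0.354 -0.244  0.155] body [ 0.36 -0.2   0.27] [-0.06 -0.34 -0.94]
[ 0.405 -0.167  0.151] tip [ 0.403 -0.163  0.18 ] body [ 0.39 -0.15  0.3 ] [ 0.08 -0.13 -0.99]
0.09957436563774842
0, 0, -20, 0, 0, 0, 90, 0, 0, -20, 0, 0, 0, 90, 0, 0, -20, 0, 0, 0, 90, 0, 0, -20, 0, 0, 0, 90
end [ 0.5541 -0.2461  0.1303] [[-0.252, 0.264, 0.931], [0.071, 0.965, -0.254], [-0.965, 0.002, -0.262]]
```

{"method": "play_rows", "body": {"series": [0,0,-8,0,0,0,90,0,0,-12,0,0,0,90,0,0,-20,0,0,0,90,0,0,-20,0,0,0,90,0,0,-20,0,0,0,90,0,0,0,0,0,0,90]}}

```text
clock: 16.15
position: [0.5515, -0.2454, 0.1304]
tool_rot: [[-0.254, 0.264, 0.931], [0.071, 0.965, -0.254], [-0.965, 0.002, -0.264]]
ft_force: [-1.3, 0.8, -0.1]
gripper_width: 0.0551
```

```bash
python3 chk.py ret; python3 - <<'E'
from lev import *
s=st();q1=s["q"]
pt=tcp_tip(ball-.05*d+[0,0,.10]);qf,e,o=ik(pt,RL,np.array([45,0,-35,118,10,50,-78.]),.02)
N=32;pf0,_=fk(q1,par,sg);way=[]
for k in np.arange(1,N+1)/N:
    p,R=fk(q1+(qf-q1)*k,par,sg);way.append((p+(s["position"]-pf0)*(1-k)+[0,0,.09*np.sin(np.pi*k)],R,1))
rows(s["position"],s["tool_rot"],way,255)
E
```

```text
t 16.15 q [ 54.6  40.3 -28.  144.4 191.7  71.5 -71.9] p [ 0.5515 -0.2454  0.1304] w 0.0551 f [-1.3  0.8 -0.1]
[[-0.254, 0.264, 0.931], [0.071, 0.965, -0.254], [-0.965, 0.002, -0.264]]
tx [-0.004  0.003 -1.   ] mouth exp [ 0.5047 -0.2325  0.072 ] torque [0.28 1.04 0.03]
scene [[285.0, 431.0], [246.0, 251.0], [349.0, 578.0], [326.0, 465.0]]
t 16.2 q [ 54.5  40.4 -28.  144.3 191.6  71.5 -71.9] p [ 0.5529 -0.246   0.1305] w 0.0549 f [ 1.1 -0.  -0.3]
-9, -29, 1, 0.09, 0.02, 0.03, 255, -11, -28, 1, 0.08, 0.01, 0.03, 255, -10, -27, 1, 0.09, 0.02, 0.04, 255, -12, -25, -1, 0.08, 0.01, 0.05, 255, -11, -24, 0, 0.08, 0.01, 0.04, 255, -11, -23, -1, 0.08, 0.01, 0.05, 255, -11, -21, -2, 0.08, 0.01, 0.06, 255, -10, -20, -2, 0.08, 0.01, 0.05, 255
-9, -18, -3, 0.07, 0.01, 0.07, 255, -9, -17, -4, 0.07, 0.01, 0.06, 255, -6, -16, -4, 0.07, 0.01, 0.07, 255, -6, -14, -4, 0.07, 0.01, 0.07, 255, -4, -14, -6, 0.07, 0.01, 0.08, 255, -2, -13, -5, 0.06, 0.01, 0.07, 255, 0, -12, -6, 0.06, 0.02, 0.08, 255, 2, -12, -7, 0.06, 0.02, 0.08, 255
3, -12, -6, 0.06, 0.02, 0.08, 255, 6, -12, -7, 0.05, 0.02, 0.08, 255, 8, -12, -7, 0.06, 0.03, 0.09, 255, 9, -12, -7, 0.05, 0.02, 0.08, 255, 11, -14, -7, 0.05, 0.03, 0.08, 255, 13, -13, -7, 0.05, 0.03, 0.09, 255, 14, -15, -7, 0.06, 0.04, 0.08, 255, 15, -15, -6, 0.05, 0.03, 0.09, 255
15, -17, -6, 0.05, 0.04, 0.08, 255, 17, -18, -6, 0.05, 0.04, 0.08, 255, 17, -19, -5, 0.05, 0.04, 0.08, 255, 17, -20, -5, 0.06, 0.04, 0.09, 255, 18, -21, -4, 0.05, 0.04, 0.07, 255, 17, -22, -4, 0.06, 0.05, 0.08, 255, 16, -24, -4, 0.05, 0.04, 0.08, 255, 17, -24, -3, 0.06, 0.04, 0.08, 255
end [ 0.4391 -0.1237  0.1722] [[0.97, -0.175, 0.167], [-0.172, -0.985, -0.032], [0.17, 0.003, -0.985]]
```

View pics/ret.png

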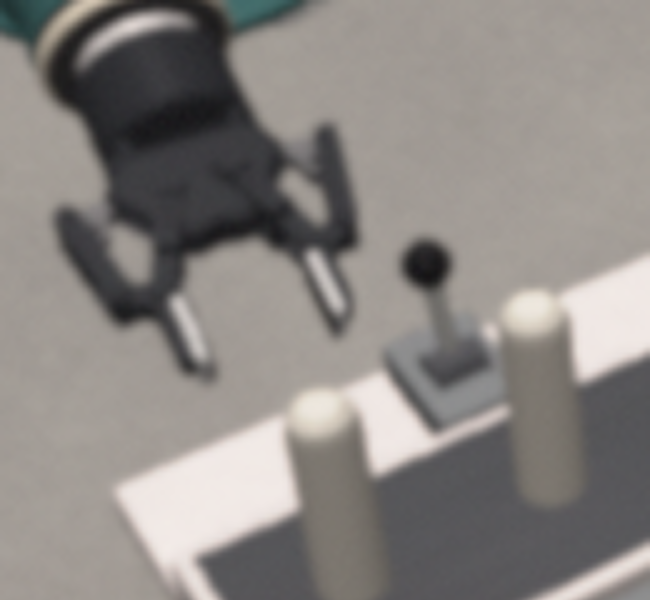

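The tube stands free and the fingers are clear. Unwinding towards the lever.

{"method": "play_rows", "body": {"series": [-9,-29,1,0.09,0.02,0.03,255,-11,-28,1,0.08,0.01,0.03,255,-10,-27,1,0.09,0.02,0.04,255,-12,-25,-1,0.08,0.01,0.05,255,-11,-24,0,0.08,0.01,0.04,255,-11,-23,-1,0.08,0.01,0.05,255,-11,-21,-2,0.08,0.01,0.06,255,-10,-20,-2,0.08,0.01,0.05,255]}}

```text
clock: 17.0
position: [0.469, -0.4242, 0.2055]
tool_rot: [[-0.113, 0.842, 0.528], [0.389, 0.526, -0.756], [-0.914, 0.12, -0.387]]
ft_force: [-0.3, -0.5, -0.4]
gripper_width: 0.0001
```

{"method": "play_rows", "body": {"series": [-9,-18,-3,0.07,0.01,0.07,255,-9,-17,-4,0.07,0.01,0.06,255,-6,-16,-4,0.07,0.01,0.07,255,-6,-14,-4,0.07,0.01,0.07,255,-4,-14,-6,0.07,0.01,0.08,255,-2,-13,-5,0.06,0.01,0.07,255,0,-12,-6,0.06,0.02,0.08,255,2,-12,-7,0.06,0.02,0.08,255]}}

```text
clock: 17.8
position: [0.3531, -0.4355, 0.2292]
tool_rot: [[0.402, 0.914, 0.053], [0.563, -0.2, -0.802], [-0.722, 0.352, -0.595]]
ft_force: [0.1, -0.9, -0.6]
gripper_width: 0.0003
```

```bash
python3 -c "
from plan import *
st()"
```

```text
t 17.8 q [ 50.7   9.2 -31.1 131.   82.2  52.2 -63.4] p [ 0.3531 -0.4355  0.2292] w 0.0003 f [ 0.1 -0.9 -0.6]
```

{"method": "play_rows", "body": {"series": [3,-12,-6,0.06,0.02,0.08,255,6,-12,-7,0.05,0.02,0.08,255,8,-12,-7,0.06,0.03,0.09,255,9,-12,-7,0.05,0.02,0.08,255,11,-14,-7,0.05,0.03,0.08,255,13,-13,-7,0.05,0.03,0.09,255,14,-15,-7,0.06,0.04,0.08,255,15,-15,-6,0.05,0.03,0.09,255]}}

```text
clock: 18.6
position: [0.334, -0.3072, 0.1863]
tool_rot: [[0.893, 0.439, -0.102], [0.346, -0.812, -0.47], [-0.289, 0.385, -0.877]]
ft_force: [-0.5, 1.5, -0.7]
gripper_width: -0.0
```

{"method": "play_rows", "body": {"series": [15,-17,-6,0.05,0.04,0.08,255,17,-18,-6,0.05,0.04,0.08,255,17,-19,-5,0.05,0.04,0.08,255,17,-20,-5,0.06,0.04,0.09,255,18,-21,-4,0.05,0.04,0.07,255,17,-22,-4,0.06,0.05,0.08,255,16,-24,-4,0.05,0.04,0.08,255,17,-24,-3,0.06,0.04,0.08,255]}}

```text
clock: 19.4
position: [0.4409, -0.1227, 0.1722]
tool_rot: [[0.97, -0.177, 0.169], [-0.174, -0.984, -0.031], [0.172, 0.0, -0.985]]
ft_force: [0.3, 0.7, -0.2]
gripper_width: 0.0002
```

```bash
python3 - <<'E'
from lev import *
from h import *
s=st();R=s["tool_rot"];print(R.round(3).tolist())
t=s["position"]-.03*R[:,2];print("tip",t.round(4),"rel ball along d,n",(t-ball)@d,(t-ball)@[-d[1],d[0],0])
for n,(x,y,w,h,k) in {"scene":(160,200,150,115,5),"top":(340,190,130,110,5)}.items():
    print(n,((proj(n,[t,ball])-[x,y])*k).round(0).tolist())
    cv2.imwrite(f"pics/lv_{n}.png",cv2.resize(optics.snapshot(n)[y:y+h,x:x+w],None,fx=k,fy=k,interpolation=cv2.INTER_CUBIC))
rows(s["position"],R,[(tcp_tip(ball-.05*d-[0,0,.022]),RL,6)],255)
E
```

```text
t 19.4 q [ 50.1   4.7 -39.4 123.4   4.2  43.1 -92. ] p [ 0.4409 -0.1227  0.1722] w 0.0002 f [ 0.3  0.7 -0.2]
[[0.97, -0.177, 0.169], [-0.174, -0.984, -0.031], [0.172, 0.0, -0.985]]
tip [ 0.4358 -0.1218  0.2017] rel ball along d,n -0.0478698714004062 0.0014348143414468714
scene [[306.0, 50.0], [373.0, 262.0]]
top [[244.0, 493.0], [239.0, 419.0]]
-4, 0, 20, 0, 0, 0, 255, -4, 0, 20, 0, 0, 0, 255, -3, 1, 20, 0, 0, 0, 255, -4, 0, 20, 0, 0, 0, 255, -4, 0, 20, 0, 0, 0, 255, -4, 0, 20, 0, 0, 0, 255
end [ 0.4387 -0.1234  0.05  ] [[0.97, -0.177, 0.169], [-0.174, -0.984, -0.031], [0.172, 0.0, -0.985]]
```

View pics/lv_scene.png

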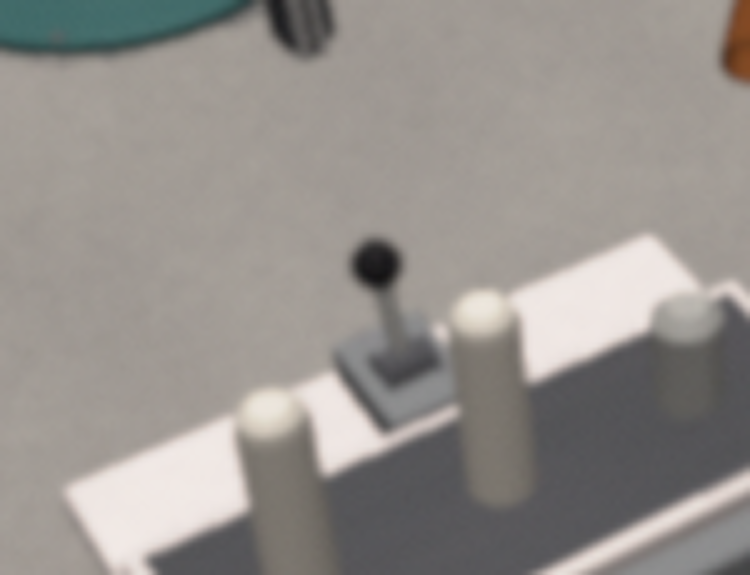

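View pics/lv_top.png

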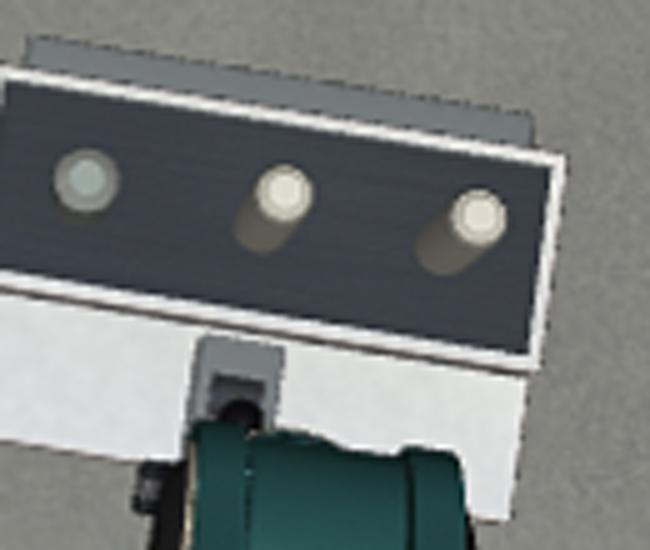

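{"method": "play_rows", "body": {"series": [-4,0,20,0,0,0,255,-4,0,20,0,0,0,255,-4,1,20,0,0,0,255,-4,0,20,0,0,0,255,-4,0,20,0,0,0,255,-4,0,20,0,0,0,255,0,0,0,0,0,0,255]}}

```text
clock: 20.2
position: [0.4352, -0.1245, 0.0476]
tool_rot: [[0.971, -0.172, 0.163], [-0.169, -0.985, -0.032], [0.166, 0.003, -0.986]]
ft_force: [-0.2, 0.2, 0.2]
gripper_width: 0.0
```

{"method": "play_rows", "body": {"series": [10,0,2,0,0,0,255,10,0,2,0,0,0,255,8,0,1,0,0,0,255,8,0,1,0,0,0,255,8,0,1,0,0,0,255,0,0,0,0,0,0,255]}}

```text
clock: 20.8
position: [0.4821, -0.1326, 0.0505]
tool_rot: [[0.97, -0.174, 0.169], [-0.171, -0.985, -0.032], [0.172, 0.003, -0.985]]
ft_force: [0.1, -0.1, -1.1]
gripper_width: -0.0002
```

```bash
cat > lchk.py <<'E'
import sys
from lev import *
from h import *
s=st();R=s["tool_rot"]
t=s["position"]-.03*R[:,2];print("tip",t.round(4),"rel ball along d,n",(t-ball)@d,(t-ball)@[-d[1],d[0],0])
n,(x,y,w,h,k)="scene",(180,200,130,115,5)
cv2.imwrite(f"pics/{sys.argv[1]}.png",cv2.resize(optics.snapshot(n)[y:y+h,x:x+w],None,fx=k,fy=k,interpolation=cv2.INTER_CUBIC))
E
python3 lchk.py push1
```

```text
t 20.8 q [  39.4   21.9  -31.5  123.9   23.7   29.1 -109.3] p [ 0.4821 -0.1326  0.0505] w -0.0002 f [ 0.1 -0.1 -1.1]
tip [ 0.477  -0.1316  0.0801] rel ball along d,n -0.00555513676701355 -0.0011701845366354797
```

View pics/push1.png

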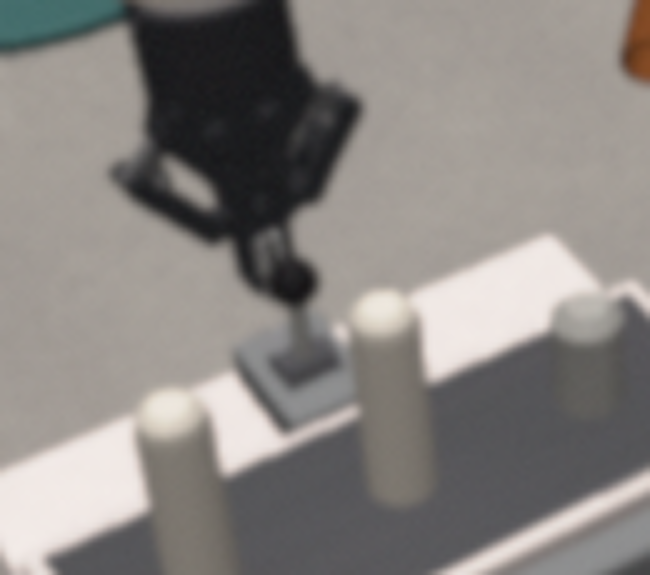

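The ball is moving with the fingers (ball at 293,280). Pushing on, watching the force.

{"method": "play_rows", "body": {"series": [8,0,1,0,0,0,255,7,0,1,0,0,0,255,5,0,1,0,0,0,255,0,0,0,0,0,0,255]}}

```text
clock: 21.25
position: [0.5015, -0.136, 0.0507]
tool_rot: [[0.97, -0.174, 0.168], [-0.171, -0.985, -0.032], [0.171, 0.003, -0.985]]
ft_force: [-0.0, 0.8, 0.1]
gripper_width: -0.0002
```

{"method": "play_rows", "body": {"series": [5,0,1,0,0,0,255,0,0,0,0,0,0,255]}}

```text
clock: 21.45
position: [0.5062, -0.1368, 0.0505]
tool_rot: [[0.97, -0.174, 0.168], [-0.171, -0.985, -0.032], [0.171, 0.003, -0.985]]
ft_force: [-0.4, -0.1, 0.4]
gripper_width: -0.0002
```

```bash
python3 lchk.py push2
```

```text
t 21.45 q [  38.3   24.   -31.   120.7   24.4   30.6 -109.7] p [ 0.5062 -0.1368  0.0505] w -0.0002 f [-0.4 -0.1  0.4]
tip [ 0.5012 -0.1359  0.0801] rel ball along d,n 0.018977642802649852 -0.0012359619966783874
```

View pics/push2.png

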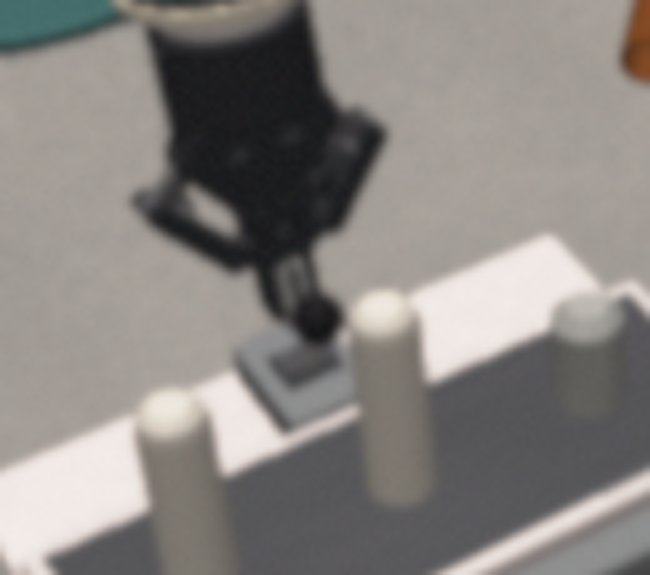

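{"method": "play_rows", "body": {"series": [4,0,1,0,0,0,255,3,0,0,0,0,0,255,0,0,0,0,0,0,255]}}

```text
clock: 21.8
position: [0.5098, -0.1375, 0.0494]
tool_rot: [[0.971, -0.174, 0.162], [-0.171, -0.985, -0.032], [0.165, 0.003, -0.986]]
ft_force: [-16.2, 4.2, 2.6]
gripper_width: -0.0001
```

{"method": "play_rows", "body": {"series": [3,0,1,0,0,0,255,0,0,0,0,0,0,255]}}

```text
clock: 22.0
position: [0.5099, -0.1374, 0.0477]
tool_rot: [[0.972, -0.174, 0.156], [-0.171, -0.985, -0.031], [0.159, 0.004, -0.987]]
ft_force: [-32.5, 8.0, 6.1]
gripper_width: 0.0001
```

The lever is on its end stop (position stuck at 0.510, force rising to 33 N). Backing off and up.

{"method": "play_rows", "body": {"series": [-6,0,-1,0,0,0,255,-12,0,-2,0,0,0,255,-20,0,-4,0,0,0,255,-20,0,-10,0,0,0,255,0,0,-30,0,0,0,255,0,0,-40,0,0,0,255,0,0,-40,0,0,0,255,0,0,-20,0,0,0,255]}}

```text
clock: 22.8
position: [0.4353, -0.124, 0.1882]
tool_rot: [[0.97, -0.174, 0.171], [-0.171, -0.985, -0.035], [0.174, 0.005, -0.985]]
ft_force: [-0.6, -0.4, -0.7]
gripper_width: 0.0
```

```bash
python3 lchk.py done1; python3 - <<'E'
from lev import *
from h import *
cv2.imwrite("pics/done_full.png",optics.snapshot("scene"))
n,(x,y,w,h,k)="top",(340,190,130,110,5)
cv2.imwrite("pics/done_top.png",cv2.resize(optics.snapshot(n)[y:y+h,x:x+w],None,fx=k,fy=k,interpolation=cv2.INTER_CUBIC))
piv=np.array([.5003,-.134,.042])
for L in (-.29,.35,.5,.6): print(L,((proj("scene",piv+.06*(np.sin(L)*d+[0,0,np.cos(L)]))-[180,200])*5).round(0))
top=pk+[0,0,.115];print("tube base/top exp",((proj("scene",[pk,top])-[180,200])*5).round(0).tolist(),((proj("top",[top])-[x,y])*k).round(0))
E
```

```text
t 22.8 q [ 53.4   2.5 -41.8 123.    2.3  45.1 -89.7] p [ 0.4353 -0.124   0.1882] w 0.0 f [-0.6 -0.4 -0.7]
tip [ 0.4302 -0.1229  0.2177] rel ball along d,n -0.05318311512479624 -0.0006732517406023103
-0.29 [[275. 266.]]
0.35 [[311. 311.]]
0.5 [[319. 326.]]
0.6 [[325. 337.]]
tube base/top exp [[199.0, 578.0], [163.0, 401.0]] [[477. 218.]]
```

View pics/done1.png

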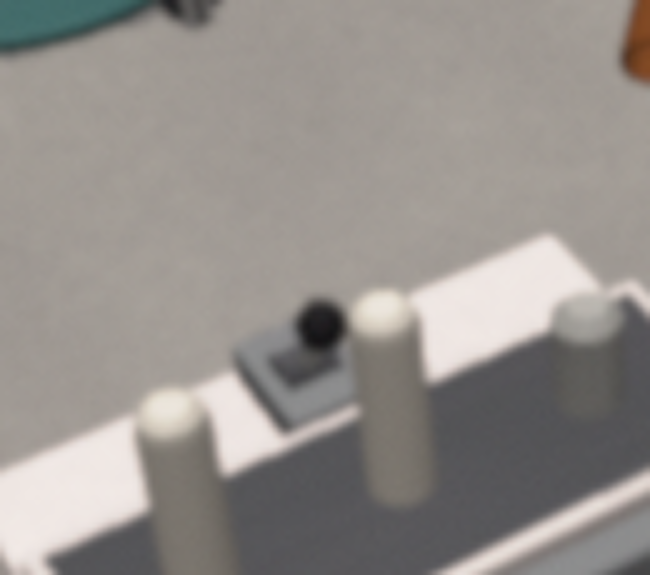

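View pics/done_top.png

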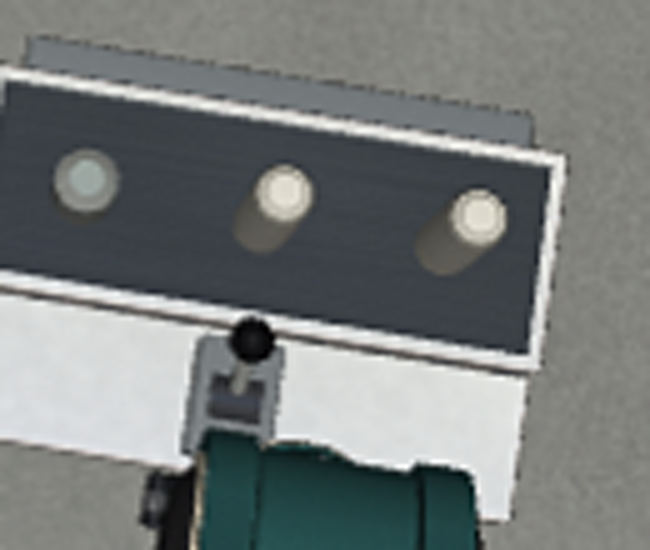

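View pics/done_full.png

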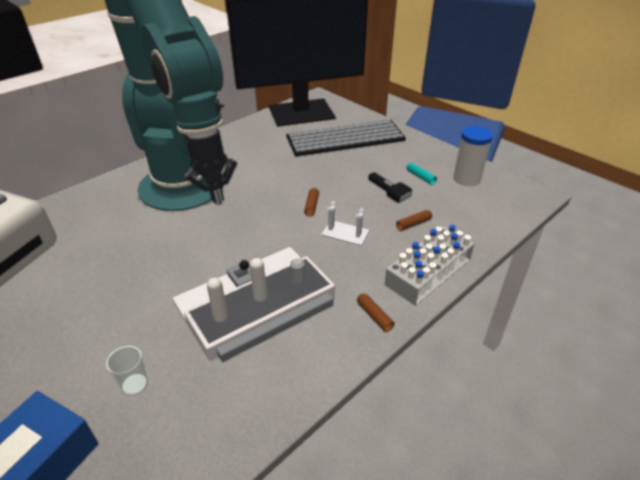

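The lever ball is at (320,325), which corresponds to a lean of about +0.5 rad, on its stop. The tube stands upright at the slim peg and the other objects are unmoved. Handing in.

```bash
python3 -c "
from bench import robot
print(robot.finish_job())"
```

```text
the job is handed in; nothing more can be done
None
```

I placed the white tube from the cradle mouth down over the free slim peg, let it go on the deck, then pushed the dryer's lever over to its stop. I handed the job in at about 23 s of the 51 s; no verdict came back.

**Tube:** I lowered it until the deck pushed back: force on the tool rose to 16 N, with the rim computed at about 1 mm above the deck. I then eased it off and released it. In the last pictures it stands upright within a few millimetres of where the peg should put it.

**Lever:** It stopped against its end with 33 N on the wrist sensor, and the ball then showed a lean of about +0.5 rad past upright. I have no direct lever reading, so I am taking the stop to be the 1.0 rad end.

**Other things:** The drying tube, scanner, beaker and look-alikes look unmoved. The gripper is clear of everything.

**What disagreed or failed:**
- The shut fingertips appeared about 30 mm behind the reported TCP in the pictures. I trusted the pictures, and the grasp and the deck contact both agreed with that correction.
- My first approach, at a 30° lean, ran into joint 6's limit. I redid it at 15°.
- The gripper read about 32 mm on the 34 mm tube, but the tube held firm throughout.

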